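# Clamp down a gear unit cover crisscross

## Robot

A 7-joint arm with a two-finger parallel gripper is mounted at the origin on the work surface. World frame = base frame: x ahead of the robot, y to its left, z up, the work surface at z = 0. Lengths are in m, angles in rad, forces in N, time in s.
With the tool pointing down it reaches from about 0.425 to 0.875 m from the base axis. Payload 9.9 kg.
Tool frame: the origin (TCP) lies on the mounting face of the last link; the fingertips stand 173 mm ahead of it and the grasp point (between the pads) lies 155 mm ahead of it; z points along the fingers, y is the line along which they close (so a half turn about z gives the same grasp; the last joint's range is limited). The gripper opens to 85 mm and grips with 20 to 120 N. Pads are 22 mm wide; open, the fingers measure 114 mm over their backs; the gripper's body (76 mm by 85 mm) begins 54 mm behind the grasp point. The pads swing forward as they close: fully open they stand 13 mm farther back than shut.
Start: joints at [-1.368, 0.576, 0.025, 1.437, -0.015, 1.129, -0.057], TCP at [0.191, 0.647, 0.405] pointing down, gripper open.
Joint ranges: [-2.76, 2.76], [-0.34, 2.15], [-1.52, 1.57], [0.19, 2.46], [-1.09, 4.23], [0.17, 1.99], [-2.82, 2.82]. Speed limits (rad/s): [2.22, 2.22, 3.01, 3.01, 3.14, 3.14, 3.14].

## Interface

Orientations are given as a unit quaternion [w, x, y, z].
In Python, from bench import bot, eyes, job_done gives the robot as it stands.
- The arm moves only by the shell command python3 -m jog 'ROWS' [FORCE]. ROWS is JSON, a list of rows, each an object of numbers: "tx", "ty", "tz": the shift along the world's x, y, z in m; "wx", "wy", "wz": the turn, a rotation vector about the world's x, y, z in degrees; "gripper": the gripper command: -1 is fully open, 1 is shut, values between are in proportion. A call has 1 to 20 rows; each row is the pose to reach, as a shift and turn from the pose commanded when the call began; what a row does not reach only later rows make up. A row lasts 1/12 s, in which the tool goes at most 41.7 mm and 7.16 degrees, less where a joint would pass 70% of its speed; a pose out of reach is approached as far as the arm can. A call with a gripper value outside its range is refused whole. The fingers move at their own pace and stop on an object; FORCE is the grip in N (left out, the last holds). Time passes only in rows, so rows that repeat a pose let the fingers close. It gives the time, the measured TCP pose, the force, the opening and the grip force at its end, in the units of the state.
- bot.get_obs(): the state, without advancing time (a new reading comes with each control period).
- eyes.grab_frame(name): name is "side" or "top"; returns the picture (480x640x3 uint8, red, green, blue); there is no depth.
- eyes.camera_info(name): a dict with "fovy" (degrees; the focal length in pixels is half the picture's height over the tangent of half this angle, whatever the lens; pixels are square), "cx", "cy" (the principal point, pixels), "T" (4x4, takes a point from camera to world coordinates). Camera axes: x right, y down, z forward; pixel columns grow to the right and rows downward; lengths in m; the calibration is good to about 2 mm. A picture is of the moment at which its call begins. camera_info takes no time and is no camera call.
- job_done(): hands the job in; it is judged then, once.
The state is a dict: "clock": time; "joint_positions": joint angles; "joint_vel": joint speeds; "tau": joint torques, N m; "tcp_pos": TCP position; "tool_rot": TCP orientation; "force": force on the tool from outside, world axes, zero at the start; "moment": the same for the moment, N m; "finger_gap": finger opening in m; "grasp_force": force on a finger pad.
Only numpy, scipy, OpenCV 4.12 (cv2) and the standard library are available. Lean on these libraries where they do the work, as an engineer would, in place of code of your own. Each camera call takes 0.05 s, during which the arm holds its last target. There are 200 camera calls.

## Task

Tighten the four wing knobs on the gear unit's cover clockwise, crosswise (a knob, then the one diagonally opposite, then the other two) and in two rounds: in the first round turn each only until it lands on its washer and has just begun to drag the washer's tab along (a few millimetres), well short of halfway to the rib; in the second round, again crosswise, turn each on until its tab points at the raised rib. Work the knobs by feel, gently: stop before a tab is dragged on past its rib, do not crush or ram anything, and leave the other things on the bench alone.

Things in the scene. Friction and masses are not known exactly. Their poses are not given: they have to be found in the camera images.
- unit: fixed gear unit with yellow ends, 250 x 250 mm in plan, origin under its centre; a round aluminium cover (224 mm across) on it, top face 142 mm above the bench, with a 7 mm high, 40 mm wide cap in its middle; a shaft stub sticks out of the +x side. Four screws on a 62 mm radius circle on the cover, 45, 135, 225, 315 degrees from the unit's x axis: screws 1, 2, 3, 4. Diagonals: 1-3 and 2-4.
- grip1 (a point): black wing knob of screw 1: upright bar 42 mm long (its x axis), 14 mm thick (y), from 12 to 47 mm above the cover; this point is on its turning axis, 33 mm above the cover. Tightens clockwise from above, does not sink. Spins with 0.06 N m for 0.15 to 0.75 rad (differs, not visible), then lands on its washer. Rigid axis: gripped off-centre it pulls the hand sideways. A grip of 25 to 35 N holds it
- tab1 (a point): tip of the tab on the washer under knob 1 (steel disc 44 mm across, 5 mm thick, on the cover; 7 mm wide tab, tip 34 mm from the screw's axis). Once landed, the knob drags the washer round with it: 0.30 N m at once, 0.35 N m more per rad. The washer stays where it was dragged and does not come back when the knob is turned back
- rib1 (a point): where the tip of tab 1 is when the tab points at its rib, a raised dark rib (12 x 4 x 5 mm) fixed on the cover 37 to 49 mm from the axis of screw 1. At the start the tab stands 0.70 rad (23 mm at the tip) anticlockwise of it; tightening swings the tab towards it. x = outward from the screw, along the rib; y = anticlockwise, so a tab that was dragged too far has negative y
- grip2 (a point): black wing knob of screw 2: upright bar 42 mm long (its x axis), 14 mm thick (y), from 12 to 47 mm above the cover; this point is on its turning axis, 33 mm above the cover. Tightens clockwise from above, does not sink. Spins with 0.06 N m for 0.15 to 0.75 rad (differs, not visible), then lands on its washer. Rigid axis: gripped off-centre it pulls the hand sideways. A grip of 25 to 35 N holds it
- tab2 (a point): tip of the tab on the washer under knob 2 (steel disc 44 mm across, 5 mm thick, on the cover; 7 mm wide tab, tip 34 mm from the screw's axis). Once landed, the knob drags the washer round with it: 0.30 N m at once, 0.35 N m more per rad. The washer stays where it was dragged and does not come back when the knob is turned back
- rib2 (a point): where the tip of tab 2 is when the tab points at its rib, a raised dark rib (12 x 4 x 5 mm) fixed on the cover 37 to 49 mm from the axis of screw 2. At the start the tab stands 0.70 rad (23 mm at the tip) anticlockwise of it; tightening swings the tab towards it. x = outward from the screw, along the rib; y = anticlockwise, so a tab that was dragged too far has negative y
- grip3 (a point): black wing knob of screw 3: upright bar 42 mm long (its x axis), 14 mm thick (y), from 12 to 47 mm above the cover; this point is on its turning axis, 33 mm above the cover. Tightens clockwise from above, does not sink. Spins with 0.06 N m for 0.15 to 0.75 rad (differs, not visible), then lands on its washer. Rigid axis: gripped off-centre it pulls the hand sideways. A grip of 25 to 35 N holds it
- tab3 (a point): tip of the tab on the washer under knob 3 (steel disc 44 mm across, 5 mm thick, on the cover; 7 mm wide tab, tip 34 mm from the screw's axis). Once landed, the knob drags the washer round with it: 0.30 N m at once, 0.35 N m more per rad. The washer stays where it was dragged and does not come back when the knob is turned back
- rib3 (a point): where the tip of tab 3 is when the tab points at its rib, a raised dark rib (12 x 4 x 5 mm) fixed on the cover 37 to 49 mm from the axis of screw 3. At the start the tab stands 0.70 rad (23 mm at the tip) anticlockwise of it; tightening swings the tab towards it. x = outward from the screw, along the rib; y = anticlockwise, so a tab that was dragged too far has negative y
- grip4 (a point): black wing knob of screw 4: upright bar 42 mm long (its x axis), 14 mm thick (y), from 12 to 47 mm above the cover; this point is on its turning axis, 33 mm above the cover. Tightens clockwise from above, does not sink. Spins with 0.06 N m for 0.15 to 0.75 rad (differs, not visible), then lands on its washer. Rigid axis: gripped off-centre it pulls the hand sideways. A grip of 25 to 35 N holds it
- tab4 (a point): tip of the tab on the washer under knob 4 (steel disc 44 mm across, 5 mm thick, on the cover; 7 mm wide tab, tip 34 mm from the screw's axis). Once landed, the knob drags the washer round with it: 0.30 N m at once, 0.35 N m more per rad. The washer stays where it was dragged and does not come back when the knob is turned back
- rib4 (a point): where the tip of tab 4 is when the tab points at its rib, a raised dark rib (12 x 4 x 5 mm) fixed on the cover 37 to 49 mm from the axis of screw 4. At the start the tab stands 0.70 rad (23 mm at the tip) anticlockwise of it; tightening swings the tab towards it. x = outward from the screw, along the rib; y = anticlockwise, so a tab that was dragged too far has negative y
- driver: screwdriver lying on the bench beside the unit (bystander); origin under its middle
- tray: orange open parts tray 160 x 120 x 40 mm on the bench (bystander); origin under its centre
- bush: flanged steel bush 60 mm across, 50 mm high (bystander); origin under its centre
- oilcan: upright can 60 mm across, 140 mm high (bystander); origin under its centre

How it is judged:
On the way, in this order (a step that is already met when the one before it is completed fails the run):
1. first round, first diagonal pair: both tabs have begun to move, not beyond halfway, the other two tabs not yet (((distance between tab1 and rib1 between 0.012 and 0.0215 m and distance between tab3 and rib3 between 0.012 and 0.0215 m and distance between tab2 and rib2 above 0.0215 m and distance between tab4 and rib4 above 0.0215 m) or (distance between tab2 and rib2 between 0.012 and 0.0215 m and distance between tab4 and rib4 between 0.012 and 0.0215 m and distance between tab1 and rib1 above 0.0215 m and distance between tab3 and rib3 above 0.0215 m))), for 0.2 s.
2. first round complete: all four tabs have begun to move, none beyond halfway (distance between tab1 and rib1 between 0.012 and 0.0215 m and distance between tab2 and rib2 between 0.012 and 0.0215 m and distance between tab3 and rib3 between 0.012 and 0.0215 m and distance between tab4 and rib4 between 0.012 and 0.0215 m), for 0.2 s.
3. second round, first diagonal pair: both tabs at their ribs, the other two not beyond halfway (((distance between tab1 and rib1 below 0.0055 m and distance between tab3 and rib3 below 0.0055 m and distance between tab2 and rib2 above 0.012 m and distance between tab4 and rib4 above 0.012 m) or (distance between tab2 and rib2 below 0.0055 m and distance between tab4 and rib4 below 0.0055 m and distance between tab1 and rib1 above 0.012 m and distance between tab3 and rib3 above 0.012 m))), for 0.2 s.
At the end, for the whole second after the job is handed in: All four tabs point at their ribs: each tab tip within 5.5 mm (0.16 rad) of its rib point; the bystanders are at rest (distance between tab1 and rib1 below 0.0055 m and distance between tab2 and rib2 below 0.0055 m and distance between tab3 and rib3 below 0.0055 m and distance between tab4 and rib4 below 0.0055 m and linear speed of each of driver, tray, bush, oilcan below 0.02 m/s); the robot touches nothing.
It fails at once if a tab beyond halfway to its rib while another has not begun to move (a round was skipped) ((distance between tab1 and rib1 below 0.012 m and distance between tab2 and rib2 above 0.0215 m) or (distance between tab1 and rib1 below 0.012 m and distance between tab3 and rib3 above 0.0215 m) or (distance between tab1 and rib1 below 0.012 m and distance between tab4 and rib4 above 0.0215 m) or (distance between tab2 and rib2 below 0.012 m and distance between tab1 and rib1 above 0.0215 m) or (distance between tab2 and rib2 below 0.012 m and distance between tab3 and rib3 above 0.0215 m) or (distance between tab2 and rib2 below 0.012 m and distance between tab4 and rib4 above 0.0215 m) or (distance between tab3 and rib3 below 0.012 m and distance between tab1 and rib1 above 0.0215 m) or (distance between tab3 and rib3 below 0.012 m and distance between tab2 and rib2 above 0.0215 m) or (distance between tab3 and rib3 below 0.012 m and distance between tab4 and rib4 above 0.0215 m) or (distance between tab4 and rib4 below 0.012 m and distance between tab1 and rib1 above 0.0215 m) or (distance between tab4 and rib4 below 0.012 m and distance between tab2 and rib2 above 0.0215 m) or (distance between tab4 and rib4 below 0.012 m and distance between tab3 and rib3 above 0.0215 m)).
It fails at once if a knob crushed or the gear unit rammed: the fingers press on the unit and its knobs with more than 250 N in all (contact force between unit and the fingers above 250 N).
It fails at once if a screw overtightened: its tab dragged more than 6 mm past its rib (over about 0.6 N m) (y of tab1 in the frame of rib1 below -0.006 m or y of tab2 in the frame of rib2 below -0.006 m or y of tab3 in the frame of rib3 below -0.006 m or y of tab4 in the frame of rib4 below -0.006 m).
It fails at once if a bystander shoved more than 20 mm (distance of any of driver, tray, bush, oilcan from where it was at the start of the episode above 0.02 m).
It also fails if it takes over 72 s, if anything falls off the work surface, if the arm or the gripper's body presses on something with over 40 N, if the wrist force passes 120 N, or if a joint passes its speed limit or range.

## Working session

There is one attempt and no reset: what is moved stays moved. The work goes in short steps, Python scripts to look and compute and a shell command to move; the robot and the scene stay as the last step left them, time stands still between calls to the robot, and variables do not carry over. Pictures are saved under pics/ and viewed, at most 11 in all, crops included, and the job is handed in when it is done.

```bash
ls; mkdir -p pics; python3 - <<'E'
from bench import bot, eyes
import cv2, numpy as np
for n in ("top","side"):
    i=eyes.camera_info(n); print(n,i["fovy"],i["cx"],i["cy"],np.round(i["T"],4).tolist(), [k for k in i])
    cv2.imwrite(f"pics/{n}0.png",eyes.grab_frame(n)[:,:,::-1])
print(bot.get_obs())
E
```

```text
pics
top 56.84866913045752 318.7594232121025 236.53456933079985 [[-0.0193, -0.9865, 0.1624, 0.409], [-0.9998, 0.018, -0.0096, 0.0095], [0.0065, -0.1626, -0.9867, 1.0908], [0.0, 0.0, 0.0, 1.0]] ['fovy', 'cx', 'cy', 'T']
side 54.49187886585216 315.96638479767876 239.8613820800779 [[0.7437, -0.3991, 0.5363, -0.0185], [-0.6685, -0.4471, 0.5943, -0.6025], [0.0026, -0.8005, -0.5993, 0.7596], [0.0, 0.0, 0.0, 1.0]] ['fovy', 'cx', 'cy', 'T']
{'clock': 0.1, 'joint_positions': array([-1.36780759,  0.57639643,  0.02480801,  1.4378    , -0.01501305,
        1.12901005, -0.05647964]), 'joint_vel': array([ 0.00217619, -0.00265483,  0.0015499 , -0.00134865, -0.00177349,
       -0.00106719,  0.00012687]), 'tau': array([ 6.05367459e-03, -7.67310977e+01,  2.25794524e+00, -2.86605638e+01,
        1.58261490e-02,  8.51341523e-03, -2.46466152e-05]), 'tcp_pos': array([0.19085757, 0.64730077, 0.40397098]), 'tool_rot': array([-8.33543489e-05,  1.42863539e-01,  9.89742137e-01, -7.10362955e-04]), 'force': array([ 1.07206229,  0.12911833, -0.50959054]), 'moment': array([-0.01094595,  0.01592398, -0.02328919]), 'grasp_force': 0.0, 'finger_gap': 0.08512111068979114}
```

View pics/top0.png

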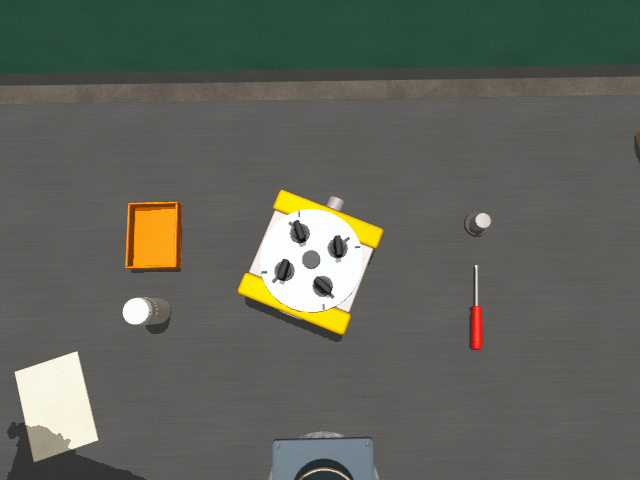

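View pics/side0.png

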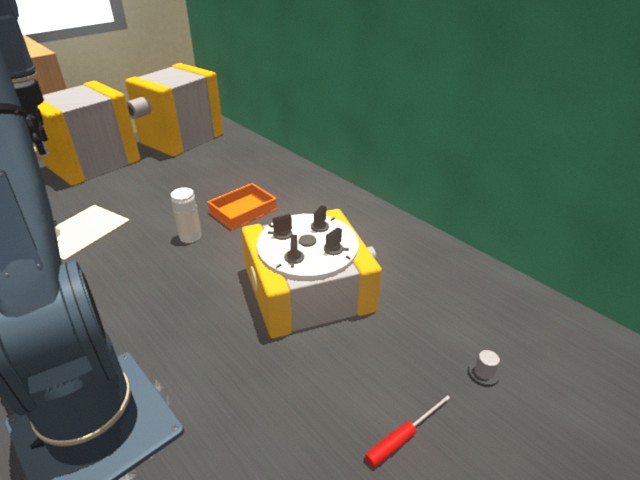

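The top view shows the unit's cover centred near (311,260), with the stub at (335,203) and knobs at about (300,231), (338,246), (322,287) and (284,270). The tray, oilcan, bush and driver are well clear. Next I locate the cover, the unit's yaw and the knobs.

```bash
cat > h.py <<'E'
from bench import bot, eyes, job_done
import cv2, numpy as np
def cast(n,uv,z):
    i=eyes.camera_info(n); T=np.array(i["T"]); f=240/np.tan(np.radians(i["fovy"]/2))
    uv=np.atleast_2d(uv).astype(float)
    d=np.c_[(uv[:,0]-i["cx"])/f,(uv[:,1]-i["cy"])/f,np.ones(len(uv))]@T[:3,:3].T
    return (T[:3,3]+d*((z-T[2,3])/d[:,2])[:,None])[:,:2]
def proj(n,P):
    i=eyes.camera_info(n); T=np.array(i["T"]); f=240/np.tan(np.radians(i["fovy"]/2))
    c=(np.atleast_2d(P)-T[:3,3])@T[:3,:3]
    return c[:,:2]/c[:,2:]*f+[i["cx"],i["cy"]]
def yaw(q):  # direction of tool y axis in world xy, degrees
    w,x,y,z=q; return np.degrees(np.arctan2(1-2*(x*x+z*z),2*(x*y-w*z)))
def state():
    o=bot.get_obs(); w,x,y,z=o["tool_rot"]
    zz=[2*(x*z+w*y),2*(y*z-w*x)]
    print(round(o["clock"],2),"tcp",o["tcp_pos"].round(4),"yaw_y",yaw(o["tool_rot"]).round(1),"tilt",np.round(zz,4),"F",o["force"].round(1),"M",o["moment"].round(2),"gap",round(o["finger_gap"],4),"q7",o["joint_positions"].round(2))
E
python3 - <<'E'
from h import *
im=cv2.imread("pics/top0.png"); hsv=cv2.cvtColor(im,cv2.COLOR_BGR2HSV)
roi=np.zeros(im.shape[:2],np.uint8); roi[180:345,225:395]=255
white=((hsv[...,2]>215)&(hsv[...,1]<40)).astype(np.uint8)*roi
c=max(cv2.findContours(white,0,2)[0],key=cv2.contourArea)
p=cast("top",c[:,0],0.142); h=cv2.convexHull(p.astype(np.float32))
e=cv2.fitEllipse(h); print("cover",e, cv2.minEnclosingCircle(h)); C=np.array(e[0])
yel=((hsv[...,0]>20)&(hsv[...,0]<32)&(hsv[...,1]>150)).astype(np.uint8)*roi
for k in cv2.findContours(yel,0,2)[0]:
    if cv2.contourArea(k)>500: print("yellow",cv2.minAreaRect(cast("top",k[:,0],0.13).astype(np.float32)))
s=cast("top",[[335,203]],0.1)[0]; print("stub dir",np.degrees(np.arctan2(*(s-C)[::-1])))
dark=((im.max(2)<55)).astype(np.uint8)*roi
cir=np.zeros_like(roi); cv2.circle(cir,(311,260),48,255,-1); dark&=cir
for k in cv2.findContours(dark,0,2)[0]:
    if cv2.contourArea(k)>40:
        r=cv2.minAreaRect(cast("top",k[:,0],0.175).astype(np.float32)); v=np.array(r[0])-C
        print("knob",np.round(r[0],4),np.round(r[1],4),round(r[2],1),"r,ang",np.hypot(*v).round(4),np.degrees(np.arctan2(v[1],v[0])).round(1))
cv2.imwrite("pics/topz.png",cv2.resize(im[200:320,250:375],None,fx=4.8,fy=4.8,interpolation=cv2.INTER_CUBIC))
s=cv2.imread("pics/side0.png"); cv2.imwrite("pics/sidez.png",cv2.resize(s[195:285,245:370],None,fx=6,fy=6,interpolation=cv2.INTER_CUBIC))
E
```

```text
cover ((0.5155922174453735, 0.01682150736451149), (0.22010646760463715, 0.2695496678352356), 160.4241485595703) ((0.5152048468589783, 0.01825968362390995), 0.13283877074718475)
yellow ((0.42375320196151733, 0.05733741819858551), (0.24736636877059937, 0.048952214419841766), 67.18708038330078)
yellow ((0.6075453758239746, -0.02011890709400177), (0.2470645308494568, 0.049899451434612274), 66.71118927001953)
stub dir -22.59997118800506
knob [ 0.4507 -0.0015] [0.0387 0.0125] 57.4 r,ang 0.0674 -164.2
knob [0.4882 0.0692] [0.0165 0.0402] 57.5 r,ang 0.0591 117.6
```

View pics/topz.png

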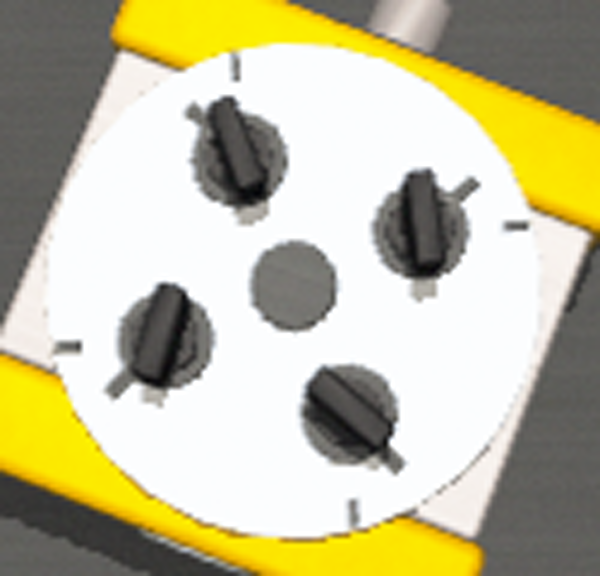

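View pics/sidez.png

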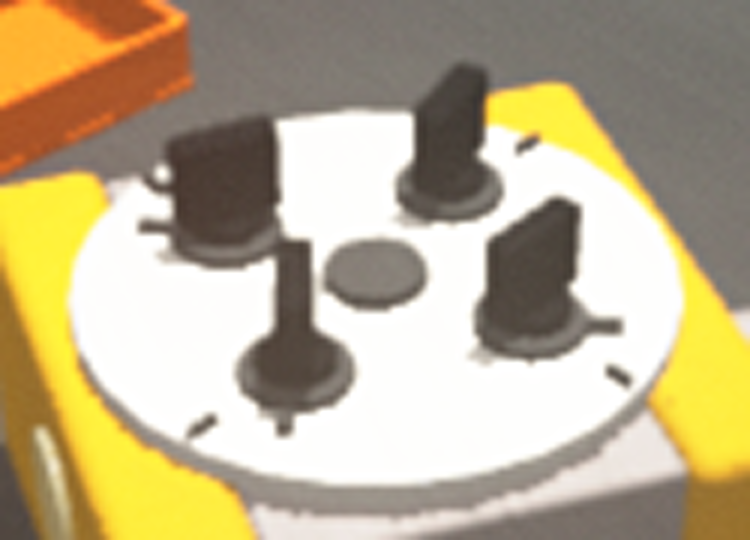

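The zoomed views show all four knobs, tabs and ribs. With the unit's yaw at about -23°, upper-left is screw 1, lower-left is 2, lower-right is 3 and right is 4. Each tab stands anticlockwise of its rib. Now I measure knob angles and screw axes.

```bash
cat > meas.py <<'E'
from h import *
U=np.array([0.5156,0.0186]); A=-22.9
def S(k): a=np.radians(A+45+90*(k-1)); return U+0.062*np.array([np.cos(a),np.sin(a)])
E
python3 - <<'E'
from meas import *
im=cv2.imread("pics/top0.png"); v=im.max(2)
print("cap",cast("top",[[311.25,259.4]],0.149),"cover", cast("top",[[311.1,260.6]],0.142))
z=lambda x,y:[x/4.8+250-.4,y/4.8+200-.4]
rib=[z(235,67),z(68,347),z(352,512),z(515,226)]; tab=[z(193,112),z(112,392),z(399,468),z(474,185)]
R=cast("top",rib,0.147);T=cast("top",tab,0.145)
print("rib-based centre",R.mean(0))
for k in range(4):
    s=S(k+1); ang=lambda p:np.degrees(np.arctan2(*(p-s)[::-1])); dd=lambda p:np.hypot(*(p-s))
    c=proj("top",[*s,0.18])[0]; x0,y0=(c-11).astype(int)
    up=cv2.resize(v[y0:y0+23,x0:x0+23],None,fx=8,fy=8,interpolation=cv2.INTER_CUBIC)
    for th in (50,60,70):
        m=(up<th).astype(np.uint8); n,l,st,ct=cv2.connectedComponentsWithStats(m)
        if n<2: continue
        j=1+st[1:,4].argmax(); ys,xs=np.where(l==j); P=cast("top",np.c_[xs/8+x0-.44,ys/8+y0-.44],0.178)
        w,V=np.linalg.eigh(np.cov(P.T)); d=V[:,1]
        print(k+1,th,"n",len(P),"ctr",P.mean(0).round(4),"sd",np.sqrt(w).round(4),"bar",np.degrees(np.arctan2(d[1],d[0])).round(1)%180)
    print(k+1,"axis",s.round(4),"tab r",dd(T[k]).round(4),ang(T[k]).round(1),"rib r",dd(R[k]).round(4),ang(R[k]).round(1))
state()
E
```

```text
cap [[0.5148874  0.01734337]] cover [[0.51308867 0.01776672]]
rib-based centre [0.51562349 0.01883019]
1 50 n 3470 ctr [0.5615 0.0415] sd [0.0041 0.011 ] bar 33.5
1 60 n 5106 ctr [0.5646 0.0413] sd [0.0056 0.0118] bar 25.19999999999999
1 70 n 6689 ctr [0.5664 0.0416] sd [0.006  0.0123] bar 21.900000000000006
1 axis [0.573  0.0419] tab r 0.0307 42.3 rib r 0.0428 1.8
2 50 n 3663 ctr [0.4864 0.0714] sd [0.0028 0.0119] bar 157.5
2 60 n 4614 ctr [0.4862 0.0714] sd [0.0035 0.0118] bar 157.9
2 70 n 7494 ctr [0.4891 0.0737] sd [0.0065 0.0118] bar 167.8
2 axis [0.4923 0.076 ] tab r 0.0323 133.2 rib r 0.0428 92.7
3 50 n 3949 ctr [ 0.4516 -0.0013] sd [0.0026 0.0102] bar 52.2
3 60 n 6023 ctr [ 0.4533 -0.0034] sd [0.006  0.0109] bar 54.8
3 70 n 7879 ctr [ 0.4535 -0.0037] sd [0.0066 0.0112] bar 50.6
3 axis [ 0.4582 -0.0047] tab r 0.0324 -137.3 rib r 0.0425 -178.9
4 50 n 3462 ctr [ 0.5309 -0.0347] sd [0.0037 0.0112] bar 16.80000000000001
4 60 n 5229 ctr [ 0.5327 -0.0367] sd [0.006  0.0108] bar 9.400000000000006
4 70 n 6867 ctr [ 0.5339 -0.0369] sd [0.0063 0.0113] bar 6.5
4 axis [ 0.5389 -0.0388] tab r 0.0325 -49.5 rib r 0.0424 -87.5
0.1 tcp [0.1909 0.6473 0.404 ] yaw_y 73.6 tilt [-0.0004 -0.0014] F [ 1.1  0.1 -0.5] M [-0.01  0.02 -0.02] gap 0.0851 q7 [-1.37  0.58  0.02  1.44 -0.02  1.13 -0.06]
```

```bash
python3 -m jog '[{"tx":0.1,"ty":-0.15,"wz":9,"gripper":0},{"tx":0.2,"ty":-0.3,"wz":18,"gripper":0},{"tx":0.3,"ty":-0.45,"wz":27,"gripper":0},{"tx":0.382,"ty":-0.605,"wz":37,"gripper":0},{"tx":0.382,"ty":-0.605,"wz":37,"gripper":0},{"tx":0.382,"ty":-0.605,"wz":37,"gripper":0},{"tx":0.382,"ty":-0.605,"wz":37,"gripper":0},{"tx":0.382,"ty":-0.605,"wz":37,"gripper":0},{"tx":0.382,"ty":-0.605,"wz":37,"gripper":0},{"tx":0.382,"ty":-0.605,"wz":37,"gripper":0},{"tx":0.382,"ty":-0.605,"wz":37,"gripper":0},{"tx":0.382,"ty":-0.605,"wz":37,"gripper":0},{"tx":0.382,"ty":-0.605,"wz":37,"gripper":0},{"tx":0.382,"ty":-0.605,"wz":37,"gripper":0},{"tx":0.382,"ty":-0.605,"wz":37,"gripper":0},{"tx":0.382,"ty":-0.605,"wz":37,"gripper":0},{"tx":0.382,"ty":-0.605,"wz":37,"gripper":0},{"tx":0.382,"ty":-0.605,"wz":37,"gripper":0},{"tx":0.382,"ty":-0.605,"wz":37,"gripper":0},{"tx":0.382,"ty":-0.605,"wz":37,"gripper":0}]' 30; python3 -c "from h import *;state()"
```

```text
0.1 tcp [0.1909 0.6473 0.404 ] yaw_y 73.6 tilt [-0.0004 -0.0014] F [ 1.1  0.1 -0.5] M [-0.01  0.02 -0.02] gap 0.0851 q7 [-1.37  0.58  0.02  1.44 -0.02  1.13 -0.06]$[0]: bad value
```

```bash
python3 -m jog --help | head -20; python3 -m jog '[{"tx":0.03,"ty":-0.03,"tz":0.0,"wx":0.0,"wy":0.0,"wz":2.0,"gripper":0.0}]' 30; python3 -c "from h import *;state()"
```

```text
clock: 0.18
tcp_pos: [0.213, 0.6224, 0.4033]
tool_rot: [-0.003, 0.12, 0.993, 0.001]
force: [-0.4, -0.3, -0.4]
finger_gap: 0.0752
grasp_force: 0.0
0.18 tcp [0.213  0.6224 0.4033] yaw_y 76.2 tilt [-0.0058  0.0021] F [-0.4 -0.3 -0.4] M [ 0.02  0.01 -0.  ] gap 0.0752 q7 [-1.32  0.55  0.01  1.49 -0.01  1.1   0.03]invalid input: not JSON, or not a number
```

```bash
python3 -m jog '[{"tx":0.1,"ty":-0.15,"tz":0,"wx":0,"wy":0,"wz":9,"gripper":0},{"tx":0.2,"ty":-0.3,"tz":0,"wx":0,"wy":0,"wz":18,"gripper":0},{"tx":0.352,"ty":-0.575,"tz":0,"wx":0,"wy":0,"wz":35,"gripper":0},{"tx":0.352,"ty":-0.575,"tz":0,"wx":0,"wy":0,"wz":35,"gripper":0},{"tx":0.352,"ty":-0.575,"tz":0,"wx":0,"wy":0,"wz":35,"gripper":0},{"tx":0.352,"ty":-0.575,"tz":0,"wx":0,"wy":0,"wz":35,"gripper":0},{"tx":0.352,"ty":-0.575,"tz":0,"wx":0,"wy":0,"wz":35,"gripper":0},{"tx":0.352,"ty":-0.575,"tz":0,"wx":0,"wy":0,"wz":35,"gripper":0},{"tx":0.352,"ty":-0.575,"tz":0,"wx":0,"wy":0,"wz":35,"gripper":0},{"tx":0.352,"ty":-0.575,"tz":0,"wx":0,"wy":0,"wz":35,"gripper":0},{"tx":0.352,"ty":-0.575,"tz":0,"wx":0,"wy":0,"wz":35,"gripper":0},{"tx":0.352,"ty":-0.575,"tz":0,"wx":0,"wy":0,"wz":35,"gripper":0},{"tx":0.352,"ty":-0.575,"tz":0,"wx":0,"wy":0,"wz":35,"gripper":0},{"tx":0.352,"ty":-0.575,"tz":0,"wx":0,"wy":0,"wz":35,"gripper":0},{"tx":0.352,"ty":-0.575,"tz":0,"wx":0,"wy":0,"wz":35,"gripper":0},{"tx":0.352,"ty":-0.575,"tz":0,"wx":0,"wy":0,"wz":35,"gripper":0},{"tx":0.352,"ty":-0.575,"tz":0,"wx":0,"wy":0,"wz":35,"gripper":0},{"tx":0.352,"ty":-0.575,"tz":0,"wx":0,"wy":0,"wz":35,"gripper":0}]' 30 >/dev/null; python3 -c "from h import *;state()"
```

```text
1.68 tcp [0.5735 0.039  0.4041] yaw_y 110.2 tilt [-0.0003 -0.0018] F [0.1 0.3 0.3] M [-0.02  0.06  0.03] gap 0.0428 q7 [-0.14  0.43 -0.01  1.71  0.01  1.01  1.77]
```

```bash
python3 -m jog '[{"tx":0,"ty":0,"tz":-0.03,"wx":0,"wy":0,"wz":0.5,"gripper":0},{"tx":0,"ty":0,"tz":-0.055,"wx":0,"wy":0,"wz":0.5,"gripper":0},{"tx":0,"ty":0,"tz":-0.074,"wx":0,"wy":0,"wz":0.5,"gripper":0},{"tx":0,"ty":0,"tz":-0.074,"wx":0,"wy":0,"wz":0.5,"gripper":0}]' 30 >/dev/null; python3 - <<'E'
from h import *
state(); cv2.imwrite("pics/k1.png",np.hstack([cv2.resize(eyes.grab_frame(n)[y:y+150,x:x+110,::-1],None,fx=3.6,fy=3.6) for n,x,y in (("top",255,180),("side",250,170))]))
E
```

```text
2.02 tcp [0.5706 0.0442 0.327 ] yaw_y 111.2 tilt [-0.0068 -0.0002] F [ 0.1 -0.3 -0.4] M [ 0.04  0.06 -0.  ] gap 0.0428 q7 [-0.15  0.51 -0.02  1.81  0.01  0.83  1.77]
```

View pics/k1.png

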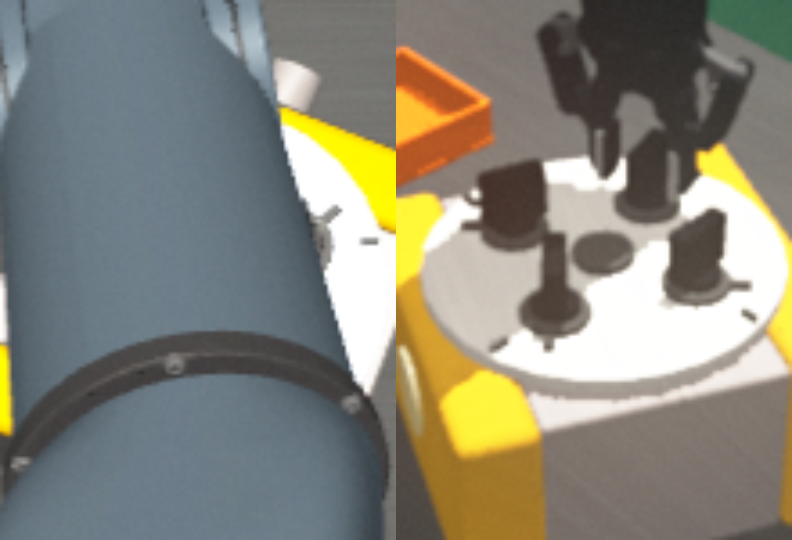

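The side view shows knob 1 standing between the open fingers, near (655,180) in the picture. The arm hides it from the top camera. I close the gripper.

```bash
cat > guard.py <<'E'
# exit 0 while the knob still spins freely (moment below landing level)
import sys; from h import *
state(); sys.exit(0 if abs(bot.get_obs()["moment"][2])<float(sys.argv[1]) else 1)
E
python3 -m jog '[{"tx":0,"ty":0,"tz":0,"wx":0,"wy":0,"wz":0,"gripper":1},{"tx":0,"ty":0,"tz":0,"wx":0,"wy":0,"wz":0,"gripper":1},{"tx":0,"ty":0,"tz":0,"wx":0,"wy":0,"wz":0,"gripper":1},{"tx":0,"ty":0,"tz":0,"wx":0,"wy":0,"wz":0,"gripper":1},{"tx":0,"ty":0,"tz":0,"wx":0,"wy":0,"wz":0,"gripper":1},{"tx":0,"ty":0,"tz":0,"wx":0,"wy":0,"wz":0,"gripper":1}]' 30; python3 guard.py 0.2 && python3 -m jog '[{"tx":0,"ty":0,"tz":0,"wx":0,"wy":0,"wz":-3,"gripper":1},{"tx":0,"ty":0,"tz":0,"wx":0,"wy":0,"wz":-6,"gripper":1},{"tx":0,"ty":0,"tz":0,"wx":0,"wy":0,"wz":-6,"gripper":1}]' 30 >/dev/null; python3 guard.py 0.2
```

```text
clock: 2.62
tcp_pos: [0.573, 0.0425, 0.3323]
tool_rot: [0.002, -0.182, 0.983, -0.0]
force: [-0.3, -2.3, 7.5]
finger_gap: 0.0135
grasp_force: 33.2
2.62 tcp [0.573  0.0425 0.3323] yaw_y 111.0 tilt [ 0.0032 -0.0003] F [-0.3 -2.3  7.5] M [-0.53 -0.11  0.1 ] gap 0.0135 q7 [-0.15  0.5  -0.02  1.8   0.01  0.83  1.77]
2.87 tcp [0.5731 0.0424 0.3323] yaw_y 104.8 tilt [ 0.0034 -0.0003] F [ 0.1 -2.9  7.1] M [-0.57 -0.12 -0.03] gap 0.0133 q7 [-0.17  0.5   0.01  1.81 -0.01  0.83  1.68]
```

```bash
python3 -m jog '[{"tx":0,"ty":0,"tz":0,"wx":0,"wy":0,"wz":-3,"gripper":1},{"tx":0,"ty":0,"tz":0,"wx":0,"wy":0,"wz":-6,"gripper":1},{"tx":0,"ty":0,"tz":0,"wx":0,"wy":0,"wz":-6,"gripper":1}]' 30 >/dev/null; python3 guard.py 0.18 && python3 -m jog '[{"tx":0,"ty":0,"tz":0,"wx":0,"wy":0,"wz":-3,"gripper":1},{"tx":0,"ty":0,"tz":0,"wx":0,"wy":0,"wz":-6,"gripper":1},{"tx":0,"ty":0,"tz":0,"wx":0,"wy":0,"wz":-6,"gripper":1}]' 30 >/dev/null && python3 guard.py 0.18
```

```text
3.12 tcp [0.5731 0.0424 0.3323] yaw_y 98.8 tilt [ 0.0034 -0.0004] F [ 1.7 -3.5  7.4] M [-0.61 -0.17 -0.05] gap 0.0134 q7 [-0.19  0.5   0.04  1.81 -0.03  0.83  1.6 ]
3.37 tcp [0.5731 0.0423 0.3323] yaw_y 92.8 tilt [ 0.0035 -0.0005] F [ 1.  -2.7  6.6] M [-0.75 -0.16 -0.09] gap 0.0135 q7 [-0.2   0.5   0.07  1.81 -0.05  0.83  1.51]
```

```bash
python3 -m jog '[{"tx":0,"ty":0,"tz":0,"wx":0,"wy":0,"wz":-3,"gripper":1},{"tx":0,"ty":0,"tz":0,"wx":0,"wy":0,"wz":-6,"gripper":1},{"tx":0,"ty":0,"tz":0,"wx":0,"wy":0,"wz":-6,"gripper":1}]' 30 >/dev/null; python3 guard.py 0.18 && python3 -m jog '[{"tx":0,"ty":0,"tz":0,"wx":0,"wy":0,"wz":-3,"gripper":1},{"tx":0,"ty":0,"tz":0,"wx":0,"wy":0,"wz":-6,"gripper":1},{"tx":0,"ty":0,"tz":0,"wx":0,"wy":0,"wz":-6,"gripper":1}]' 30 >/dev/null && python3 guard.py 0.18
```

```text
3.62 tcp [0.5731 0.0422 0.3323] yaw_y 86.8 tilt [ 0.0036 -0.0005] F [ 0.7 -4.2  8.1] M [-0.77 -0.23 -0.09] gap 0.0136 q7 [-0.22  0.5   0.1   1.81 -0.07  0.83  1.43]
3.87 tcp [0.5731 0.0421 0.3323] yaw_y 80.8 tilt [ 0.0035 -0.0006] F [ 0.2 -3.4  8. ] M [-0.88 -0.2  -0.08] gap 0.0136 q7 [-0.24  0.5   0.13  1.81 -0.09  0.83  1.34]
```

```bash
python3 -m jog '[{"tx":0,"ty":0,"tz":0,"wx":0,"wy":0,"wz":-3,"gripper":1},{"tx":0,"ty":0,"tz":0,"wx":0,"wy":0,"wz":-6,"gripper":1},{"tx":0,"ty":0,"tz":0,"wx":0,"wy":0,"wz":-6,"gripper":1}]' 30 >/dev/null; python3 guard.py 0.18 && python3 -m jog '[{"tx":0,"ty":0,"tz":0,"wx":0,"wy":0,"wz":-3,"gripper":1},{"tx":0,"ty":0,"tz":0,"wx":0,"wy":0,"wz":-6,"gripper":1},{"tx":0,"ty":0,"tz":0,"wx":0,"wy":0,"wz":-6,"gripper":1}]' 30 >/dev/null && python3 guard.py 0.18; python3 - <<'E'
from h import *
cv2.imwrite("pics/k1b.png",cv2.resize(eyes.grab_frame("side")[190:290,240:370,::-1],None,fx=6,fy=6))
E
```

```text
4.12 tcp [0.5731 0.0421 0.3323] yaw_y 74.8 tilt [ 0.0036 -0.0008] F [ 1.  -3.9  7.7] M [-0.92 -0.24  0.08] gap 0.0136 q7 [-0.26  0.51  0.16  1.81 -0.11  0.83  1.26]
4.37 tcp [0.5731 0.042  0.3323] yaw_y 68.8 tilt [ 0.0035 -0.0009] F [ 0.7 -4.9  7.9] M [-1.02 -0.21  0.22] gap 0.0139 q7 [-0.28  0.51  0.19  1.81 -0.13  0.83  1.17]
```

View pics/k1b.png

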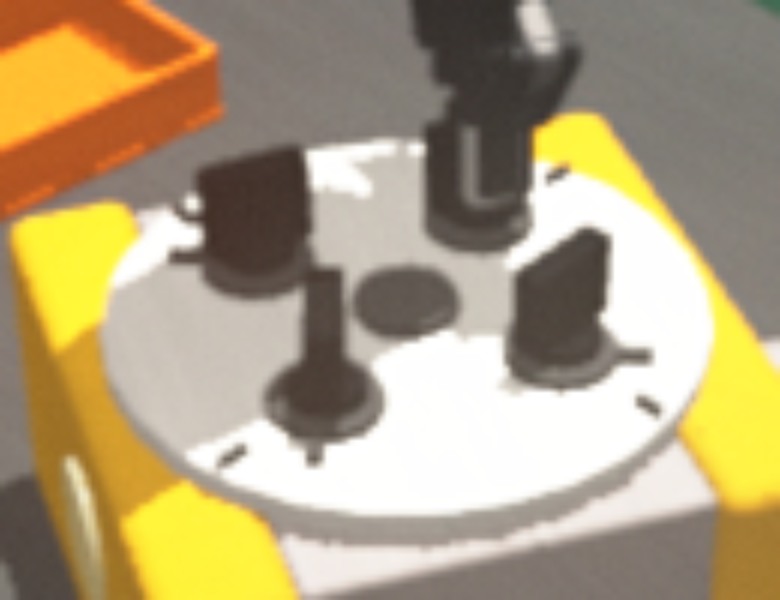

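Moment rises by +0.3 N m from its free-spin level over the last two steps, so knob 1 landed between 30° and 36°. I turn 4° more, release, lift and look.

```bash
python3 -m jog '[{"tx":0,"ty":0,"tz":0,"wx":0,"wy":0,"wz":-2,"gripper":1},{"tx":0,"ty":0,"tz":0,"wx":0,"wy":0,"wz":-4,"gripper":1},{"tx":0,"ty":0,"tz":0,"wx":0,"wy":0,"wz":-4,"gripper":1}]' 30 >/dev/null; python3 guard.py 0.18; python3 -m jog '[{"tx":0,"ty":0,"tz":0,"wx":0,"wy":0,"wz":-4,"gripper":0},{"tx":0,"ty":0,"tz":0,"wx":0,"wy":0,"wz":-4,"gripper":0},{"tx":0,"ty":0,"tz":0,"wx":0,"wy":0,"wz":-4,"gripper":0}]' 30 >/dev/null; python3 guard.py 0.18;  python3 -m jog '[{"tx":0,"ty":0,"tz":0.03,"wx":0,"wy":0,"wz":0,"gripper":0},{"tx":0,"ty":0,"tz":0.055,"wx":0,"wy":0,"wz":7,"gripper":0},{"tx":-0.03,"ty":-0.01,"tz":0.055,"wx":0,"wy":0,"wz":14,"gripper":0},{"tx":-0.07,"ty":-0.03,"tz":0.055,"wx":0,"wy":0,"wz":20,"gripper":0},{"tx":-0.115,"ty":-0.047,"tz":0.055,"wx":0,"wy":0,"wz":26,"gripper":0},{"tx":-0.115,"ty":-0.047,"tz":0.055,"wx":0,"wy":0,"wz":32,"gripper":0}]' 30 >/dev/null;python3 guard.py 0.18; python3 - <<'E'
from h import *
cv2.imwrite("pics/k3a.png",np.hstack([cv2.resize(eyes.grab_frame(n)[y:y+120,x:x+120,::-1],None,fx=3.3,fy=3.3,interpolation=cv2.INTER_CUBIC) for n,x,y in (("top",250,200),("side",245,190))]))
E
```

```text
4.67 tcp [0.5731 0.042  0.3323] yaw_y 64.9 tilt [ 0.0036 -0.0009] F [-0.1 -3.9  6.9] M [-1.05 -0.22  0.23] gap 0.0137 q7 [-0.3   0.51  0.21  1.81 -0.14  0.83  1.12]
4.92 tcp [0.5723 0.0433 0.331 ] yaw_y 61.2 tilt [0.0002 0.0003] F [ 0.8  0.2 -0.3] M [-0.04  0.03  0.03] gap 0.0428 q7 [-0.31  0.51  0.23  1.81 -0.15  0.83  1.06]
5.42 tcp [ 0.4518 -0.0064  0.3855] yaw_y 93.3 tilt [-0.0043 -0.0011] F [-1.3 -0.8  0.2] M [-0.01  0.05  0.02] gap 0.0425 q7 [-0.18  0.27  0.12  2.03 -0.04  0.85  1.59]
```

View pics/k3a.png

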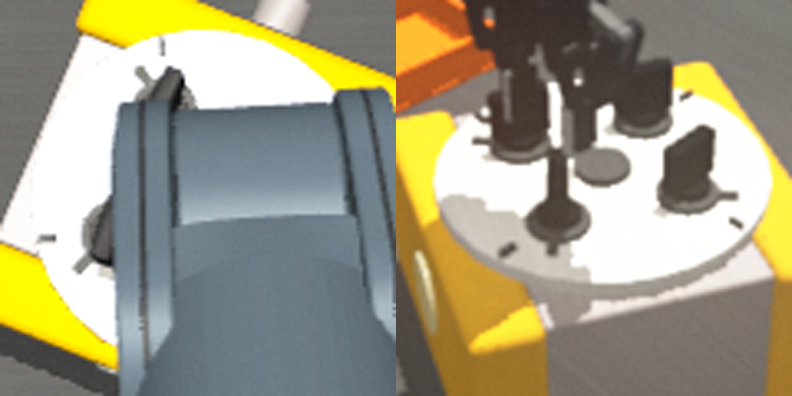

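The top crop shows tab 1's tip near (139,72) in the crop, with its rib at (161,45). I compute the tab angle from these.

```bash
cat >> meas.py <<'E'
def tabang(k,n,uv,z=0.145):
    p=cast(n,[uv],z)[0]-S(k); return np.hypot(*p).round(4), np.degrees(np.arctan2(p[1],p[0])).round(1)
def tabs(n,im,k):
    """gray (tab) pixels in the ring 24..33 mm about screw k: mean angle, count"""
    s=S(k); u=proj(n,[*s,.145])[0]; X,Y=np.meshgrid(np.arange(u[0]-40,u[0]+40,.25),np.arange(u[1]-40,u[1]+40,.25))
    g=cv2.remap(im.max(2),X.astype(np.float32),Y.astype(np.float32),cv2.INTER_LINEAR)
    P=cast(n,np.c_[X.ravel(),Y.ravel()],.146)-s; r=np.hypot(*P.T); a=np.degrees(np.arctan2(P[:,1],P[:,0]))
    rib=A+45*0+90*(k-1)+25
    d=(a-rib+180)%360-180; m=(r>.026)&(r<.032)&(np.abs(d-20)<40)
    gg=g.ravel()
    return [(int(t), round(float(np.median(gg[m&(np.abs(d-t)<2)])))) for t in range(-12,56,4)]
E
python3 - <<'E'
from meas import *
z=lambda x,y:[x/3.3+250-.35,y/3.3+200-.35]
print(tabang(1,"top",z(139,72)),tabang(1,"top",z(161,47),.147),tabang(2,"top",z(82,268)),tabang(2,"top",z(45,239),.147))
im=cv2.imread("pics/top0.png")
for k in (1,2,3,4): print(k,tabs("top",im,k))
E
```

```text
(np.float64(0.0307), np.float64(32.3)) (np.float64(0.0421), np.float64(2.2)) (np.float64(0.0294), np.float64(136.6)) (np.float64(0.0438), np.float64(93.1))
1 [(-12, 254), (-8, 254), (-4, 253), (0, 228), (4, 136), (8, 96), (12, 106), (16, 144), (20, 121), (24, 167), (28, 194), (32, 184), (36, 132), (40, 118), (44, 134), (48, 214), (52, 254)]
2 [(-12, 254), (-8, 254), (-4, 254), (0, 254), (4, 254), (8, 254), (12, 254), (16, 254), (20, 254), (24, 254), (28, 252), (32, 220), (36, 142), (40, 117), (44, 121), (48, 185), (52, 252)]
3 [(-12, 254), (-8, 254), (-4, 254), (0, 254), (4, 254), (8, 254), (12, 254), (16, 254), (20, 254), (24, 254), (28, 250), (32, 213), (36, 134), (40, 113), (44, 120), (48, 183), (52, 252)]
4 [(-12, 254), (-8, 254), (-4, 254), (0, 254), (4, 254), (8, 254), (12, 254), (16, 254), (20, 254), (24, 254), (28, 254), (32, 248), (36, 144), (40, 117), (44, 130), (48, 208), (52, 252)]
```

```bash
python3 -m jog '[{"tx":0,"ty":0,"tz":0,"wx":0,"wy":0,"wz":7,"gripper":0},{"tx":0,"ty":0,"tz":0,"wx":0,"wy":0,"wz":14,"gripper":0},{"tx":0,"ty":0,"tz":0,"wx":0,"wy":0,"wz":21,"gripper":0},{"tx":0,"ty":0,"tz":0,"wx":0,"wy":0,"wz":28,"gripper":0},{"tx":0,"ty":0,"tz":0,"wx":0,"wy":0,"wz":35,"gripper":0},{"tx":0,"ty":0,"tz":0,"wx":0,"wy":0,"wz":41,"gripper":0},{"tx":0,"ty":0,"tz":0,"wx":0,"wy":0,"wz":46,"gripper":0},{"tx":0,"ty":0,"tz":0,"wx":0,"wy":0,"wz":46,"gripper":0},{"tx":0,"ty":0,"tz":0,"wx":0,"wy":0,"wz":46,"gripper":0}]' 30 >/dev/null;python3 guard.py 0.18; python3 -m jog '[{"tx":0,"ty":0,"tz":-0.025,"wx":0,"wy":0,"wz":0,"gripper":0},{"tx":0,"ty":0,"tz":-0.045,"wx":0,"wy":0,"wz":0,"gripper":0},{"tx":0,"ty":0,"tz":-0.055,"wx":0,"wy":0,"wz":0,"gripper":0},{"tx":0,"ty":0,"tz":-0.055,"wx":0,"wy":0,"wz":0,"gripper":0},{"tx":0,"ty":0,"tz":-0.055,"wx":0,"wy":0,"wz":0,"gripper":0}]' 30 >/dev/null;python3 guard.py 0.18
```

```text
6.27 tcp [ 0.458  -0.0037  0.3857] yaw_y 138.9 tilt [0.0004 0.0004] F [-0.6  0.2  0. ] M [-0.05 -0.04  0.01] gap 0.0425 q7 [-0.05  0.28 -0.06  2.01  0.02  0.85  2.3 ]
6.68 tcp [ 0.4577 -0.0038  0.3305] yaw_y 138.9 tilt [-0.001  -0.0001] F [0.  0.4 0.1] M [0.01 0.06 0.02] gap 0.0428 q7 [-0.05  0.35 -0.06  2.09  0.03  0.7   2.29]
```

```bash
cat > guard.py <<'E'
# exit 0 while the knob spins freely; "base" stores the free-spin moment
import sys; from h import *
m=bot.get_obs()["moment"][2]
if sys.argv[1]=="base": open("base","w").write(str(m))
b=float(open("base").read()); state(); print("   rise",round(m-b,2)); sys.exit(0 if m-b<float(sys.argv[2]) else 1)
E
python3 -m jog '[{"tx":0,"ty":-0.001,"tz":0,"wx":0,"wy":0,"wz":0,"gripper":1},{"tx":0,"ty":-0.001,"tz":0,"wx":0,"wy":0,"wz":0,"gripper":1},{"tx":0,"ty":-0.001,"tz":0,"wx":0,"wy":0,"wz":0,"gripper":1},{"tx":0,"ty":-0.001,"tz":0,"wx":0,"wy":0,"wz":0,"gripper":1},{"tx":0,"ty":-0.001,"tz":0,"wx":0,"wy":0,"wz":0,"gripper":1},{"tx":0,"ty":-0.001,"tz":0,"wx":0,"wy":0,"wz":0,"gripper":1}]' 30 >/dev/null; python3 guard.py base 0.2
python3 -m jog '[{"tx":0,"ty":0,"tz":0,"wx":0,"wy":0,"wz":-3,"gripper":1},{"tx":0,"ty":0,"tz":0,"wx":0,"wy":0,"wz":-6,"gripper":1},{"tx":0,"ty":0,"tz":0,"wx":0,"wy":0,"wz":-6,"gripper":1}]' 30 >/dev/null;  python3 guard.py base 0.15; python3 -m jog '[{"tx":0,"ty":0,"tz":0,"wx":0,"wy":0,"wz":-2,"gripper":1},{"tx":0,"ty":0,"tz":0,"wx":0,"wy":0,"wz":-4,"gripper":1},{"tx":0,"ty":0,"tz":0,"wx":0,"wy":0,"wz":-4,"gripper":1}]' 30 >/dev/null;  python3 guard.py x 0.15
```

```text
7.18 tcp [ 0.4577 -0.0051  0.3315] yaw_y 139.0 tilt [0.0018 0.0001] F [-1.5 -0.2  5.9] M [-0.08  0.15 -0.04] gap 0.0134 q7 [-0.05  0.35 -0.06  2.09  0.03  0.7   2.3 ]
   rise 0.0
7.43 tcp [ 0.4577 -0.0051  0.3315] yaw_y 132.9 tilt [0.0018 0.0001] F [-0.7  0.5  7.1] M [-0.02  0.18 -0.1 ] gap 0.0137 q7 [-0.07  0.35 -0.03  2.09  0.02  0.7   2.21]
   rise 0.0
7.68 tcp [ 0.4577 -0.0051  0.3315] yaw_y 128.9 tilt [0.0018 0.0001] F [-0.1 -0.8  5.7] M [-0.07  0.08 -0.01] gap 0.0134 q7 [-0.08  0.35 -0.01  2.09  0.01  0.7   2.15]
   rise 0.1
```

```bash
python3 -m jog '[{"tx":0,"ty":0,"tz":0,"wx":0,"wy":0,"wz":-2,"gripper":1},{"tx":0,"ty":0,"tz":0,"wx":0,"wy":0,"wz":-4,"gripper":1},{"tx":0,"ty":0,"tz":0,"wx":0,"wy":0,"wz":-4,"gripper":1}]' 30 >/dev/null;  python3 guard.py x 0.15 && python3 -m jog '[{"tx":0,"ty":0,"tz":0,"wx":0,"wy":0,"wz":-2,"gripper":1},{"tx":0,"ty":0,"tz":0,"wx":0,"wy":0,"wz":-4,"gripper":1},{"tx":0,"ty":0,"tz":0,"wx":0,"wy":0,"wz":-4,"gripper":1}]' 30 >/dev/null &&  python3 guard.py x 0.15
```

```text
7.93 tcp [ 0.4577 -0.0051  0.3315] yaw_y 124.9 tilt [0.0018 0.0001] F [-0.7 -0.8  7.6] M [-0.06  0.11 -0.03] gap 0.0136 q7 [-0.1   0.35  0.01  2.09 -0.    0.7   2.09]
   rise 0.08
8.18 tcp [ 0.4577 -0.005   0.3315] yaw_y 120.9 tilt [0.0018 0.0001] F [-0.7 -0.4  6.8] M [-0.07  0.18 -0.08] gap 0.0132 q7 [-0.11  0.35  0.02  2.09 -0.01  0.7   2.03]
   rise 0.02
```

```bash
python3 -m jog '[{"tx":0,"ty":0,"tz":0,"wx":0,"wy":0,"wz":-2,"gripper":1},{"tx":0,"ty":0,"tz":0,"wx":0,"wy":0,"wz":-5,"gripper":1},{"tx":0,"ty":0,"tz":0,"wx":0,"wy":0,"wz":-5,"gripper":1}]' 30 >/dev/null;  python3 guard.py x 0.15 && python3 -m jog '[{"tx":0,"ty":0,"tz":0,"wx":0,"wy":0,"wz":-2,"gripper":1},{"tx":0,"ty":0,"tz":0,"wx":0,"wy":0,"wz":-5,"gripper":1},{"tx":0,"ty":0,"tz":0,"wx":0,"wy":0,"wz":-5,"gripper":1}]' 30 >/dev/null &&  python3 guard.py x 0.15 && python3 -m jog '[{"tx":0,"ty":0,"tz":0,"wx":0,"wy":0,"wz":-2,"gripper":1},{"tx":0,"ty":0,"tz":0,"wx":0,"wy":0,"wz":-5,"gripper":1},{"tx":0,"ty":0,"tz":0,"wx":0,"wy":0,"wz":-5,"gripper":1}]' 30 >/dev/null &&  python3 guard.py x 0.15
```

```text
8.43 tcp [ 0.4577 -0.0051  0.3315] yaw_y 115.9 tilt [0.0018 0.0001] F [-0.6 -0.2  7.2] M [-0.07  0.15 -0.  ] gap 0.0137 q7 [-0.13  0.35  0.05  2.09 -0.03  0.7   1.96]
   rise 0.1
8.68 tcp [ 0.4577 -0.0051  0.3315] yaw_y 110.9 tilt [0.0018 0.0002] F [-1.1  0.7  7.5] M [-0.01  0.17 -0.08] gap 0.0133 q7 [-0.15  0.35  0.07  2.09 -0.04  0.7   1.89]
   rise 0.03
8.93 tcp [ 0.4577 -0.0051  0.3315] yaw_y 105.9 tilt [0.0017 0.0001] F [-1.3  0.4  6.8] M [-0.06  0.14 -0.02] gap 0.0134 q7 [-0.16  0.35  0.1   2.09 -0.05  0.7   1.81]
   rise 0.08
```

```bash
python3 -m jog '[{"tx":0,"ty":0,"tz":0,"wx":0,"wy":0,"wz":-2,"gripper":1},{"tx":0,"ty":0,"tz":0,"wx":0,"wy":0,"wz":-5,"gripper":1},{"tx":0,"ty":0,"tz":0,"wx":0,"wy":0,"wz":-5,"gripper":1}]' 30 >/dev/null;  python3 guard.py x 0.17 && python3 -m jog '[{"tx":0,"ty":0,"tz":0,"wx":0,"wy":0,"wz":-2,"gripper":1},{"tx":0,"ty":0,"tz":0,"wx":0,"wy":0,"wz":-5,"gripper":1},{"tx":0,"ty":0,"tz":0,"wx":0,"wy":0,"wz":-5,"gripper":1}]' 30 >/dev/null &&  python3 guard.py x 0.15; python3 - <<'E'
from meas import *
for n in ("top","side"):
    im=eyes.grab_frame(n)
    print(n,tabs(n,im,3))
E
```

```text
9.18 tcp [ 0.4577 -0.0051  0.3315] yaw_y 100.9 tilt [0.0018 0.0002] F [-0.9 -0.1  6.8] M [-0.06  0.14 -0.06] gap 0.0134 q7 [-0.18  0.35  0.12  2.09 -0.07  0.7   1.74]
   rise 0.04
9.43 tcp [ 0.4577 -0.005   0.3315] yaw_y 95.9 tilt [0.0017 0.0001] F [-0.9  0.   6.8] M [-0.12  0.2   0.18] gap 0.014 q7 [-0.2   0.36  0.14  2.09 -0.08  0.7   1.67]
   rise 0.28
top [(-12, 125), (-8, 125), (-4, 126), (0, 126), (4, 127), (8, 127), (12, 127), (16, 126), (20, 126), (24, 126), (28, 126), (32, 127), (36, 126), (40, 124), (44, 124), (48, 125), (52, 125)]
side [(-12, 204), (-8, 205), (-4, 206), (0, 205), (4, 206), (8, 206), (12, 207), (16, 209), (20, 210), (24, 208), (28, 172), (32, 119), (36, 92), (40, 93), (44, 129), (48, 174), (52, 200)]
```

```bash
python3 -m jog '[{"tx":0,"ty":0,"tz":0,"wx":0,"wy":0,"wz":-2,"gripper":1},{"tx":0,"ty":0,"tz":0,"wx":0,"wy":0,"wz":-5,"gripper":1},{"tx":0,"ty":0,"tz":0,"wx":0,"wy":0,"wz":-7,"gripper":1},{"tx":0,"ty":0,"tz":0,"wx":0,"wy":0,"wz":-7,"gripper":1}]' 30 >/dev/null;  python3 guard.py x 0.17;  python3 - <<'E'
from meas import *
print(tabs("side",cv2.imread("pics/side0.png"),3)); print(tabs("side",eyes.grab_frame("side"),3))
E
```

```text
9.87 tcp [ 0.4578 -0.0051  0.3315] yaw_y 89.0 tilt [0.0018 0.    ] F [-0.9 -0.3  7.4] M [-0.12  0.15  0.17] gap 0.0138 q7 [-0.22  0.36  0.18  2.09 -0.1   0.7   1.57]
   rise 0.28
[(-12, 254), (-8, 254), (-4, 255), (0, 255), (4, 255), (8, 255), (12, 255), (16, 254), (20, 251), (24, 230), (28, 226), (32, 218), (36, 156), (40, 130), (44, 138), (48, 207), (52, 252)]
[(-12, 205), (-8, 205), (-4, 205), (0, 205), (4, 206), (8, 207), (12, 208), (16, 207), (20, 186), (24, 133), (28, 93), (32, 89), (36, 110), (40, 160), (44, 194), (48, 200), (52, 201)]
```

```bash
python3 -m jog '[{"tx":0,"ty":0,"tz":0,"wx":0,"wy":0,"wz":0,"gripper":0},{"tx":0,"ty":0,"tz":0,"wx":0,"wy":0,"wz":0,"gripper":0},{"tx":0,"ty":0,"tz":0,"wx":0,"wy":0,"wz":0,"gripper":0},{"tx":0,"ty":0,"tz":0.03,"wx":0,"wy":0,"wz":0,"gripper":0},{"tx":0,"ty":0,"tz":0.055,"wx":0,"wy":0,"wz":0,"gripper":0},{"tx":0.01,"ty":0.035,"tz":0.055,"wx":0,"wy":0,"wz":-6,"gripper":0},{"tx":0.02,"ty":0.065,"tz":0.055,"wx":0,"wy":0,"wz":-12,"gripper":0},{"tx":0.034,"ty":0.081,"tz":0.055,"wx":0,"wy":0,"wz":-12,"gripper":0},{"tx":0.034,"ty":0.081,"tz":0.055,"wx":0,"wy":0,"wz":-12,"gripper":0},{"tx":0.034,"ty":0.081,"tz":0.055,"wx":0,"wy":0,"wz":-12,"gripper":0}]' 30 >/dev/null; python3 guard.py base 1; python3 - <<'E'
from meas import *
for n in ("top","side"):
    im=eyes.grab_frame(n)
    for k in (1,2,3,4): print(n,k,tabs(n,im,k))
E
```

```text
10.75 tcp [0.4916 0.0769 0.3853] yaw_y 77.2 tilt [-0.0005 -0.0002] F [ 1.  -0.9 -0.4] M [-0.06  0.01  0.03] gap 0.0425 q7 [-0.41  0.34  0.22  1.93 -0.09  0.88  1.2 ]
   rise 0.0
top 1 [(-12, 156), (-8, 146), (-4, 222), (0, 252), (4, 250), (8, 178), (12, 119), (16, 136), (20, 122), (24, 124), (28, 137), (32, 141), (36, 140), (40, 141), (44, 140), (48, 140), (52, 140)]
top 2 [(-12, 128), (-8, 128), (-4, 128), (0, 127), (4, 127), (8, 128), (12, 128), (16, 127), (20, 127), (24, 127), (28, 128), (32, 128), (36, 128), (40, 128), (44, 127), (48, 125), (52, 125)]
top 3 [(-12, 245), (-8, 245), (-4, 245), (0, 255), (4, 245), (8, 255), (12, 255), (16, 255), (20, 254), (24, 233), (28, 158), (32, 138), (36, 173), (40, 247), (44, 255), (48, 255), (52, 255)]
top 4 [(-12, 255), (-8, 255), (-4, 255), (0, 255), (4, 255), (8, 255), (12, 255), (16, 255), (20, 255), (24, 255), (28, 255), (32, 251), (36, 165), (40, 139), (44, 154), (48, 226), (52, 254)]
side 1 [(-12, 255), (-8, 254), (-4, 225), (0, 160), (4, 98), (8, 69), (12, 69), (16, 70), (20, 71), (24, 71), (28, 72), (32, 70), (36, 71), (40, 71), (44, 71), (48, 71), (52, 71)]
side 2 [(-12, 71), (-8, 70), (-4, 70), (0, 75), (4, 109), (8, 147), (12, 182), (16, 196), (20, 193), (24, 183), (28, 160), (32, 129), (36, 108), (40, 92), (44, 94), (48, 106), (52, 142)]
side 3 [(-12, 250), (-8, 239), (-4, 227), (0, 216), (4, 217), (8, 222), (12, 242), (16, 254), (20, 255), (24, 218), (28, 142), (32, 130), (36, 168), (40, 237), (44, 255), (48, 255), (52, 255)]
side 4 [(-12, 255), (-8, 255), (-4, 255), (0, 255), (4, 255), (8, 255), (12, 255), (16, 255), (20, 255), (24, 234), (28, 182), (32, 141), (36, 116), (40, 124), (44, 160), (48, 212), (52, 246)]
```

Tab 3 is now at about 31.5° from its rib, so it has moved about 9.5°. Next is knob 2, and the side camera can see its tab.

```bash
python3 -m jog '[{"tx":0,"ty":0,"tz":-0.025,"wx":0,"wy":0,"wz":0,"gripper":0},{"tx":0,"ty":0,"tz":-0.045,"wx":0,"wy":0,"wz":0,"gripper":0},{"tx":0,"ty":0,"tz":-0.055,"wx":0,"wy":0,"wz":0,"gripper":0},{"tx":0,"ty":0,"tz":-0.055,"wx":0,"wy":0,"wz":0,"gripper":0},{"tx":0,"ty":0,"tz":-0.055,"wx":0,"wy":0,"wz":0,"gripper":1},{"tx":0,"ty":0,"tz":-0.055,"wx":0,"wy":0,"wz":0,"gripper":1},{"tx":0,"ty":0,"tz":-0.055,"wx":0,"wy":0,"wz":0,"gripper":1},{"tx":0,"ty":0,"tz":-0.055,"wx":0,"wy":0,"wz":0,"gripper":1},{"tx":0,"ty":0,"tz":-0.055,"wx":0,"wy":0,"wz":0,"gripper":1},{"tx":0,"ty":0,"tz":-0.055,"wx":0,"wy":0,"wz":0,"gripper":1}]' 30 >/dev/null; python3 guard.py base 1; python3 -m jog '[{"tx":0,"ty":0,"tz":0,"wx":0,"wy":0,"wz":-3,"gripper":1},{"tx":0,"ty":0,"tz":0,"wx":0,"wy":0,"wz":-6,"gripper":1},{"tx":0,"ty":0,"tz":0,"wx":0,"wy":0,"wz":-6,"gripper":1}]' 30 >/dev/null;  python3 guard.py base 0.15; python3 -m jog '[{"tx":0,"ty":0,"tz":0,"wx":0,"wy":0,"wz":-2,"gripper":1},{"tx":0,"ty":0,"tz":0,"wx":0,"wy":0,"wz":-4,"gripper":1},{"tx":0,"ty":0,"tz":0,"wx":0,"wy":0,"wz":-4,"gripper":1}]' 30 >/dev/null;  python3 guard.py x 0.15
```

```text
11.68 tcp [0.4917 0.0758 0.3316] yaw_y 77.1 tilt [0.0016 0.0002] F [-0.7 -1.   7.2] M [-0.27  0.27 -0.03] gap 0.0135 q7 [-0.39  0.41  0.2   2.   -0.12  0.74  1.23]
   rise 0.0
11.93 tcp [0.4916 0.0758 0.3316] yaw_y 70.9 tilt [0.0015 0.0002] F [-1.8 -1.6  7.7] M [-0.3   0.19 -0.09] gap 0.0134 q7 [-0.41  0.41  0.23  2.   -0.14  0.74  1.14]
   rise 0.0
12.18 tcp [0.4917 0.0758 0.3316] yaw_y 66.9 tilt [0.0016 0.0001] F [-1.2 -0.9  7.5] M [-0.31  0.28 -0.04] gap 0.0137 q7 [-0.43  0.41  0.25  2.   -0.15  0.74  1.08]
   rise 0.05
```

```bash
python3 -m jog '[{"tx":0,"ty":0,"tz":0,"wx":0,"wy":0,"wz":-2,"gripper":1},{"tx":0,"ty":0,"tz":0,"wx":0,"wy":0,"wz":-5,"gripper":1},{"tx":0,"ty":0,"tz":0,"wx":0,"wy":0,"wz":-5,"gripper":1}]' 30 >/dev/null;  python3 guard.py x 0.16 && python3 -m jog '[{"tx":0,"ty":0,"tz":0,"wx":0,"wy":0,"wz":-2,"gripper":1},{"tx":0,"ty":0,"tz":0,"wx":0,"wy":0,"wz":-5,"gripper":1},{"tx":0,"ty":0,"tz":0,"wx":0,"wy":0,"wz":-5,"gripper":1}]' 30 >/dev/null &&  python3 guard.py x 0.16 && python3 -m jog '[{"tx":0,"ty":0,"tz":0,"wx":0,"wy":0,"wz":-2,"gripper":1},{"tx":0,"ty":0,"tz":0,"wx":0,"wy":0,"wz":-5,"gripper":1},{"tx":0,"ty":0,"tz":0,"wx":0,"wy":0,"wz":-5,"gripper":1}]' 30 >/dev/null &&  python3 guard.py x 0.16; python3 - <<'E'
from meas import *
print(tabs("side",cv2.imread("pics/side0.png"),2)); print(tabs("side",eyes.grab_frame("side"),2))
E
```

```text
12.43 tcp [0.4917 0.0758 0.3315] yaw_y 61.9 tilt [0.0015 0.0002] F [-1.2 -0.4  7.7] M [-0.3   0.31 -0.05] gap 0.0138 q7 [-0.44  0.42  0.28  2.   -0.16  0.74  1.01]
   rise 0.04
12.68 tcp [0.4917 0.0758 0.3316] yaw_y 56.9 tilt [0.0016 0.0002] F [-1.1 -0.9  7.8] M [-0.29  0.27 -0.08] gap 0.0137 q7 [-0.46  0.42  0.3   2.   -0.18  0.74  0.94]
   rise 0.01
12.93 tcp [0.4917 0.0759 0.3316] yaw_y 51.9 tilt [0.0015 0.0002] F [ 0.2 -0.2  8.1] M [-0.27  0.23  0.18] gap 0.0135 q7 [-0.48  0.42  0.33  2.   -0.2   0.74  0.87]
   rise 0.27
[(-12, 76), (-8, 77), (-4, 77), (0, 82), (4, 138), (8, 202), (12, 248), (16, 255), (20, 255), (24, 254), (28, 235), (32, 206), (36, 166), (40, 125), (44, 121), (48, 138), (52, 202)]
[(-12, 88), (-8, 71), (-4, 70), (0, 73), (4, 96), (8, 131), (12, 172), (16, 192), (20, 184), (24, 167), (28, 140), (32, 112), (36, 97), (40, 91), (44, 103), (48, 122), (52, 152)]
```

```bash
python3 -m jog '[{"tx":0,"ty":0,"tz":0,"wx":0,"wy":0,"wz":-2,"gripper":1},{"tx":0,"ty":0,"tz":0,"wx":0,"wy":0,"wz":-5,"gripper":1},{"tx":0,"ty":0,"tz":0,"wx":0,"wy":0,"wz":-7,"gripper":1},{"tx":0,"ty":0,"tz":0,"wx":0,"wy":0,"wz":-7,"gripper":1}]' 30 >/dev/null;  python3 guard.py x 0.17;  python3 -m jog '[{"tx":0,"ty":0,"tz":0,"wx":0,"wy":0,"wz":0,"gripper":0},{"tx":0,"ty":0,"tz":0,"wx":0,"wy":0,"wz":0,"gripper":0},{"tx":0,"ty":0,"tz":0,"wx":0,"wy":0,"wz":0,"gripper":0},{"tx":0,"ty":0,"tz":0.03,"wx":0,"wy":0,"wz":0,"gripper":0},{"tx":0,"ty":0,"tz":0.055,"wx":0,"wy":0,"wz":0,"gripper":0},{"tx":0.01,"ty":-0.03,"tz":0.055,"wx":0,"wy":0,"wz":7,"gripper":0},{"tx":0.024,"ty":-0.06,"tz":0.055,"wx":0,"wy":0,"wz":14,"gripper":0},{"tx":0.036,"ty":-0.09,"tz":0.055,"wx":0,"wy":0,"wz":21,"gripper":0},{"tx":0.047,"ty":-0.115,"tz":0.055,"wx":0,"wy":0,"wz":28,"gripper":0},{"tx":0.047,"ty":-0.115,"tz":0.055,"wx":0,"wy":0,"wz":35,"gripper":0},{"tx":0.047,"ty":-0.115,"tz":0.055,"wx":0,"wy":0,"wz":42,"gripper":0},{"tx":0.047,"ty":-0.115,"tz":0.055,"wx":0,"wy":0,"wz":49,"gripper":0},{"tx":0.047,"ty":-0.115,"tz":0.055,"wx":0,"wy":0,"wz":50,"gripper":0},{"tx":0.047,"ty":-0.115,"tz":0.055,"wx":0,"wy":0,"wz":50,"gripper":0}]' 30 >/dev/null; python3 guard.py base 1; python3 - <<'E'
from meas import *
for n in ("top","side"):
    im=eyes.grab_frame(n)
    for k in (1,2,3,4): print(n,k,tabs(n,im,k))
E
```

```text
13.32 tcp [0.4917 0.0759 0.3316] yaw_y 45.0 tilt [0.0016 0.0001] F [-1.6 -0.3  7.2] M [-0.33  0.29  0.14] gap 0.0137 q7 [-0.5   0.43  0.36  2.   -0.22  0.75  0.77]
   rise 0.23
14.48 tcp [ 0.5383 -0.0392  0.3856] yaw_y 94.9 tilt [-0.0003  0.0003] F [0.6 0.2 0.1] M [ 0.01  0.02 -0.05] gap 0.0428 q7 [-0.14  0.4   0.17  1.83 -0.09  0.92  1.73]
   rise 0.0
top 1 [(-12, 158), (-8, 148), (-4, 223), (0, 253), (4, 255), (8, 255), (12, 255), (16, 255), (20, 237), (24, 158), (28, 140), (32, 148), (36, 206), (40, 253), (44, 255), (48, 255), (52, 255)]
top 2 [(-12, 255), (-8, 255), (-4, 255), (0, 255), (4, 255), (8, 255), (12, 255), (16, 255), (20, 254), (24, 207), (28, 145), (32, 140), (36, 149), (40, 212), (44, 252), (48, 254), (52, 252)]
top 3 [(-12, 114), (-8, 115), (-4, 118), (0, 119), (4, 120), (8, 121), (12, 121), (16, 123), (20, 124), (24, 125), (28, 126), (32, 127), (36, 127), (40, 127), (44, 127), (48, 128), (52, 129)]
top 4 [(-12, 139), (-8, 139), (-4, 138), (0, 138), (4, 138), (8, 138), (12, 139), (16, 139), (20, 138), (24, 137), (28, 138), (32, 137), (36, 137), (40, 136), (44, 137), (48, 136), (52, 135)]
side 1 [(-12, 255), (-8, 255), (-4, 226), (0, 160), (4, 95), (8, 63), (12, 64), (16, 64), (20, 64), (24, 65), (28, 66), (32, 71), (36, 75), (40, 72), (44, 68), (48, 66), (52, 66)]
side 2 [(-12, 76), (-8, 75), (-4, 76), (0, 81), (4, 127), (8, 185), (12, 243), (16, 252), (20, 234), (24, 204), (28, 167), (32, 128), (36, 121), (40, 140), (44, 190), (48, 240), (52, 254)]
side 3 [(-12, 206), (-8, 206), (-4, 206), (0, 206), (4, 207), (8, 207), (12, 208), (16, 208), (20, 187), (24, 132), (28, 94), (32, 89), (36, 110), (40, 159), (44, 193), (48, 202), (52, 202)]
side 4 [(-12, 255), (-8, 255), (-4, 255), (0, 255), (4, 255), (8, 255), (12, 255), (16, 255), (20, 255), (24, 233), (28, 180), (32, 137), (36, 111), (40, 120), (44, 158), (48, 212), (52, 247)]
```

Tabs 1, 2 and 3 stand at about 29°, 32° and 31° from their ribs, all inside the window. Now knob 4.

```bash
python3 -m jog '[{"tx":0,"ty":0,"tz":-0.025,"wx":0,"wy":0,"wz":0,"gripper":0},{"tx":0,"ty":0,"tz":-0.045,"wx":0,"wy":0,"wz":0,"gripper":0},{"tx":0,"ty":0,"tz":-0.055,"wx":0,"wy":0,"wz":0,"gripper":0},{"tx":0,"ty":0,"tz":-0.055,"wx":0,"wy":0,"wz":0,"gripper":0},{"tx":0,"ty":0,"tz":-0.055,"wx":0,"wy":0,"wz":0,"gripper":1},{"tx":0,"ty":0,"tz":-0.055,"wx":0,"wy":0,"wz":0,"gripper":1},{"tx":0,"ty":0,"tz":-0.055,"wx":0,"wy":0,"wz":0,"gripper":1},{"tx":0,"ty":0,"tz":-0.055,"wx":0,"wy":0,"wz":0,"gripper":1},{"tx":0,"ty":0,"tz":-0.055,"wx":0,"wy":0,"wz":0,"gripper":1},{"tx":0,"ty":0,"tz":-0.055,"wx":0,"wy":0,"wz":0,"gripper":1}]' 30 >/dev/null; python3 guard.py base 1; python3 -m jog '[{"tx":0,"ty":0,"tz":0,"wx":0,"wy":0,"wz":-3,"gripper":1},{"tx":0,"ty":0,"tz":0,"wx":0,"wy":0,"wz":-6,"gripper":1},{"tx":0,"ty":0,"tz":0,"wx":0,"wy":0,"wz":-6,"gripper":1}]' 30 >/dev/null;  python3 guard.py base 0.15; python3 -m jog '[{"tx":0,"ty":0,"tz":0,"wx":0,"wy":0,"wz":-2,"gripper":1},{"tx":0,"ty":0,"tz":0,"wx":0,"wy":0,"wz":-4,"gripper":1},{"tx":0,"ty":0,"tz":0,"wx":0,"wy":0,"wz":-4,"gripper":1}]' 30 >/dev/null;  python3 guard.py x 0.15
```

```text
15.42 tcp [ 0.5387 -0.039   0.3317] yaw_y 95.1 tilt [0.0019 0.0001] F [-0.4  0.4  6.6] M [ 0.11  0.09 -0.01] gap 0.0138 q7 [-0.13  0.46  0.16  1.9  -0.1   0.79  1.75]
   rise 0.0
15.67 tcp [ 0.5388 -0.0391  0.3317] yaw_y 88.9 tilt [0.0021 0.0001] F [-0.7  0.3  6.3] M [ 0.08  0.21 -0.05] gap 0.0134 q7 [-0.15  0.46  0.19  1.9  -0.12  0.79  1.66]
   rise 0.0
15.92 tcp [ 0.5388 -0.039   0.3317] yaw_y 84.9 tilt [0.0021 0.0001] F [-0.3  0.   7.2] M [ 0.09  0.06 -0.02] gap 0.0133 q7 [-0.16  0.47  0.21  1.9  -0.13  0.79  1.61]
   rise 0.04
```

```bash
python3 -m jog '[{"tx":0,"ty":0,"tz":0,"wx":0,"wy":0,"wz":-2,"gripper":1},{"tx":0,"ty":0,"tz":0,"wx":0,"wy":0,"wz":-5,"gripper":1},{"tx":0,"ty":0,"tz":0,"wx":0,"wy":0,"wz":-5,"gripper":1}]' 30 >/dev/null;  python3 guard.py x 0.16 && python3 -m jog '[{"tx":0,"ty":0,"tz":0,"wx":0,"wy":0,"wz":-2,"gripper":1},{"tx":0,"ty":0,"tz":0,"wx":0,"wy":0,"wz":-5,"gripper":1},{"tx":0,"ty":0,"tz":0,"wx":0,"wy":0,"wz":-5,"gripper":1}]' 30 >/dev/null &&  python3 guard.py x 0.16 && python3 -m jog '[{"tx":0,"ty":0,"tz":0,"wx":0,"wy":0,"wz":-2,"gripper":1},{"tx":0,"ty":0,"tz":0,"wx":0,"wy":0,"wz":-5,"gripper":1},{"tx":0,"ty":0,"tz":0,"wx":0,"wy":0,"wz":-5,"gripper":1}]' 30 >/dev/null &&  python3 guard.py x 0.16 &&  python3 -m jog '[{"tx":0,"ty":0,"tz":0,"wx":0,"wy":0,"wz":-2,"gripper":1},{"tx":0,"ty":0,"tz":0,"wx":0,"wy":0,"wz":-5,"gripper":1},{"tx":0,"ty":0,"tz":0,"wx":0,"wy":0,"wz":-5,"gripper":1}]' 30 >/dev/null &&  python3 guard.py x 0.16; python3 - <<'E'
from meas import *
print(tabs("side",eyes.grab_frame("side"),4))
E
```

```text
16.17 tcp [ 0.5388 -0.0391  0.3317] yaw_y 79.9 tilt [0.002  0.0001] F [-0.5  0.7  5.9] M [ 0.09  0.11 -0.1 ] gap 0.0137 q7 [-0.18  0.47  0.24  1.9  -0.15  0.79  1.54]
   rise -0.04
16.42 tcp [ 0.5388 -0.0391  0.3317] yaw_y 74.9 tilt [0.0021 0.0001] F [-0.5 -0.5  6.1] M [ 0.08  0.09 -0.07] gap 0.0132 q7 [-0.19  0.47  0.26  1.9  -0.17  0.79  1.47]
   rise -0.01
16.67 tcp [ 0.5388 -0.0391  0.3317] yaw_y 69.9 tilt [ 0.002 -0.   ] F [-0.2  0.4  6.6] M [0.05 0.1  0.09] gap 0.0141 q7 [-0.21  0.47  0.29  1.9  -0.18  0.79  1.4 ]
   rise 0.15
16.92 tcp [ 0.5388 -0.0391  0.3317] yaw_y 64.9 tilt [ 0.002  -0.0001] F [-0.3 -0.6  7.3] M [-0.03  0.13  0.15] gap 0.0138 q7 [-0.23  0.48  0.31  1.9  -0.2   0.79  1.33]
   rise 0.2
[(-12, 255), (-8, 255), (-4, 255), (0, 255), (4, 255), (8, 255), (12, 255), (16, 253), (20, 222), (24, 173), (28, 118), (32, 107), (36, 124), (40, 172), (44, 226), (48, 244), (52, 255)]
```

```bash
python3 -m jog '[{"tx":0,"ty":0,"tz":0,"wx":0,"wy":0,"wz":-2,"gripper":1},{"tx":0,"ty":0,"tz":0,"wx":0,"wy":0,"wz":-5,"gripper":1},{"tx":0,"ty":0,"tz":0,"wx":0,"wy":0,"wz":-5,"gripper":1},{"tx":0,"ty":0,"tz":0,"wx":0,"wy":0,"wz":-5,"gripper":1},{"tx":0,"ty":0,"tz":0,"wx":0,"wy":0,"wz":-5,"gripper":1},{"tx":0,"ty":0,"tz":0,"wx":0,"wy":0,"wz":-5,"gripper":1},{"tx":0,"ty":0,"tz":0,"wx":0,"wy":0,"wz":-5,"gripper":1}]' 30 >/dev/null;  python3 guard.py x 0.16; python3 - <<'E'
from meas import *
im=eyes.grab_frame("side"); im=eyes.grab_frame("side")
for k in (2,3,4): print(k,tabs("side",im,k))
im=eyes.grab_frame("top")
for k in (1,2): print(k,tabs("top",im,k))
E
```

```text
17.55 tcp [ 0.5388 -0.0392  0.3317] yaw_y 60.1 tilt [0.0021 0.    ] F [ 0.1 -0.1  6.7] M [-0.02  0.15  0.12] gap 0.0134 q7 [-0.24  0.48  0.34  1.9  -0.22  0.8   1.26]
   rise 0.18
2 [(-12, 74), (-8, 74), (-4, 74), (0, 80), (4, 126), (8, 184), (12, 244), (16, 252), (20, 234), (24, 205), (28, 166), (32, 129), (36, 122), (40, 142), (44, 190), (48, 241), (52, 254)]
3 [(-12, 208), (-8, 208), (-4, 207), (0, 208), (4, 208), (8, 209), (12, 211), (16, 209), (20, 187), (24, 134), (28, 93), (32, 89), (36, 110), (40, 161), (44, 194), (48, 202), (52, 203)]
4 [(-12, 255), (-8, 255), (-4, 255), (0, 255), (4, 255), (8, 255), (12, 253), (16, 220), (20, 159), (24, 108), (28, 106), (32, 130), (36, 174), (40, 220), (44, 252), (48, 254), (52, 255)]
1 [(-12, 160), (-8, 150), (-4, 223), (0, 253), (4, 255), (8, 255), (12, 255), (16, 255), (20, 238), (24, 159), (28, 142), (32, 150), (36, 207), (40, 253), (44, 255), (48, 255), (52, 255)]
2 [(-12, 255), (-8, 255), (-4, 255), (0, 255), (4, 255), (8, 255), (12, 255), (16, 255), (20, 254), (24, 210), (28, 149), (32, 142), (36, 149), (40, 213), (44, 253), (48, 254), (52, 252)]
```

First round is complete: all four tabs are inside the window. I stay on knob 4 and start the second round on diagonal 4-2.

```bash
python3 -m jog '[{"tx":0,"ty":0,"tz":0,"wx":0,"wy":0,"wz":-3,"gripper":1},{"tx":0,"ty":0,"tz":0,"wx":0,"wy":0,"wz":-6,"gripper":1},{"tx":0,"ty":0,"tz":0,"wx":0,"wy":0,"wz":-9,"gripper":1},{"tx":0,"ty":0,"tz":0,"wx":0,"wy":0,"wz":-12,"gripper":1},{"tx":0,"ty":0,"tz":0,"wx":0,"wy":0,"wz":-15,"gripper":1},{"tx":0,"ty":0,"tz":0,"wx":0,"wy":0,"wz":-18,"gripper":1},{"tx":0,"ty":0,"tz":0,"wx":0,"wy":0,"wz":-20,"gripper":1},{"tx":0,"ty":0,"tz":0,"wx":0,"wy":0,"wz":-22,"gripper":1},{"tx":0,"ty":0,"tz":0,"wx":0,"wy":0,"wz":-22,"gripper":1}]' 32 >/dev/null;  python3 guard.py x 0.16; python3 - <<'E'
from meas import *
im=eyes.grab_frame("side"); print(tabs("side",im,4))
cv2.imwrite("pics/k4r2.png",cv2.resize(im[190:290,245:375,::-1],None,fx=6,fy=6,interpolation=cv2.INTER_CUBIC))
E
```

```text
18.45 tcp [ 0.5388 -0.0392  0.3317] yaw_y 38.0 tilt [ 0.0018 -0.0003] F [-0.6 -1.6  7.1] M [-0.15  0.23  0.39] gap 0.0138 q7 [-0.32  0.5   0.45  1.9  -0.29  0.81  0.95]
   rise 0.45
[(-12, 255), (-8, 255), (-4, 228), (0, 156), (4, 114), (8, 116), (12, 148), (16, 206), (20, 244), (24, 255), (28, 255), (32, 255), (36, 255), (40, 255), (44, 255), (48, 255), (52, 255)]
```

View pics/k4r2.png

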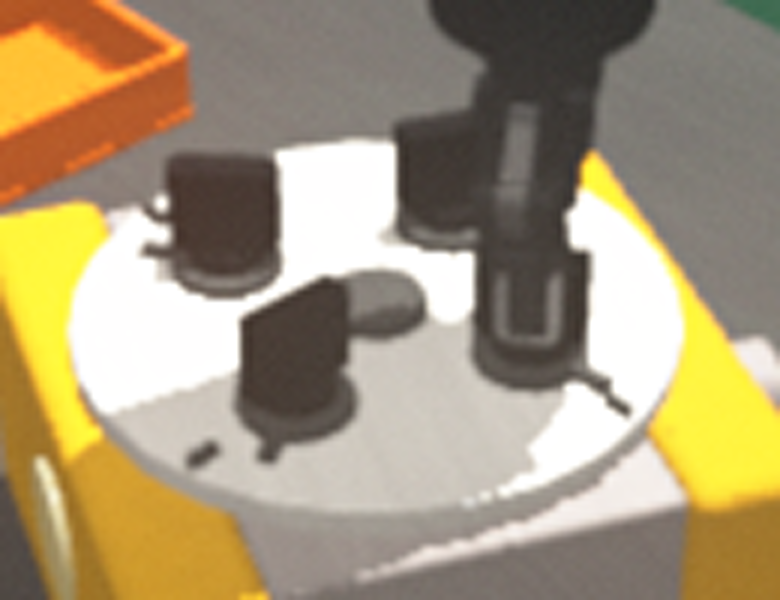

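The picture shows tab 4 (about (590,380)) almost in line with its rib (about (615,400)), roughly 7° short. I turn 6° more, release and go to knob 2.

```bash
python3 -m jog '[{"tx":0,"ty":0,"tz":0,"wx":0,"wy":0,"wz":-2,"gripper":1},{"tx":0,"ty":0,"tz":0,"wx":0,"wy":0,"wz":-4,"gripper":1},{"tx":0,"ty":0,"tz":0,"wx":0,"wy":0,"wz":-6,"gripper":1},{"tx":0,"ty":0,"tz":0,"wx":0,"wy":0,"wz":-6,"gripper":1}]' 32 >/dev/null;  python3 guard.py x 0.16; python3 -m jog '[{"tx":0,"ty":0,"tz":0,"wx":0,"wy":0,"wz":0,"gripper":0},{"tx":0,"ty":0,"tz":0,"wx":0,"wy":0,"wz":0,"gripper":0},{"tx":0,"ty":0,"tz":0,"wx":0,"wy":0,"wz":0,"gripper":0},{"tx":0,"ty":0,"tz":0.03,"wx":0,"wy":0,"wz":0,"gripper":0},{"tx":0,"ty":0,"tz":0.055,"wx":0,"wy":0,"wz":0,"gripper":0},{"tx":-0.01,"ty":0.03,"tz":0.055,"wx":0,"wy":0,"wz":7,"gripper":0},{"tx":-0.024,"ty":0.06,"tz":0.055,"wx":0,"wy":0,"wz":13,"gripper":0},{"tx":-0.036,"ty":0.09,"tz":0.055,"wx":0,"wy":0,"wz":13,"gripper":0},{"tx":-0.047,"ty":0.115,"tz":0.055,"wx":0,"wy":0,"wz":13,"gripper":0},{"tx":-0.047,"ty":0.115,"tz":0.055,"wx":0,"wy":0,"wz":13,"gripper":0},{"tx":-0.047,"ty":0.115,"tz":0.055,"wx":0,"wy":0,"wz":13,"gripper":0}]' 30 >/dev/null; python3 guard.py base 1; python3 - <<'E'
from meas import *
for n in ("top","side"):
    im=eyes.grab_frame(n)
    for k in (2,4): print(n,k,tabs(n,im,k))
E
```

```text
18.83 tcp [ 0.5387 -0.0392  0.3317] yaw_y 32.0 tilt [ 0.0017 -0.0002] F [-0.1 -0.9  7.2] M [-0.09  0.21  0.42] gap 0.0134 q7 [-0.34  0.5   0.48  1.9  -0.31  0.81  0.87]
   rise 0.47
19.75 tcp [0.4909 0.0774 0.3857] yaw_y 45.3 tilt [-0.0004  0.0004] F [ 0.8 -1.4  0.7] M [-0.02  0.02  0.01] gap 0.0431 q7 [-0.58  0.36  0.46  1.94 -0.21  0.89  0.77]
   rise 0.0
top 2 [(-12, 123), (-8, 123), (-4, 124), (0, 123), (4, 123), (8, 123), (12, 122), (16, 122), (20, 122), (24, 121), (28, 121), (32, 120), (36, 119), (40, 119), (44, 118), (48, 117), (52, 117)]
top 4 [(-12, 255), (-8, 255), (-4, 184), (0, 141), (4, 138), (8, 150), (12, 206), (16, 255), (20, 255), (24, 255), (28, 255), (32, 255), (36, 240), (40, 252), (44, 244), (48, 228), (52, 249)]
side 2 [(-12, 70), (-8, 70), (-4, 70), (0, 74), (4, 90), (8, 116), (12, 152), (16, 168), (20, 148), (24, 122), (28, 103), (32, 91), (36, 96), (40, 112), (44, 147), (48, 178), (52, 192)]
side 4 [(-12, 234), (-8, 185), (-4, 129), (0, 116), (4, 128), (8, 169), (12, 221), (16, 251), (20, 255), (24, 255), (28, 255), (32, 255), (36, 255), (40, 255), (44, 255), (48, 255), (52, 255)]
```

```bash
python3 -m jog '[{"tx":0,"ty":0,"tz":-0.025,"wx":0,"wy":0,"wz":0,"gripper":0},{"tx":0,"ty":0,"tz":-0.045,"wx":0,"wy":0,"wz":0,"gripper":0},{"tx":0,"ty":0,"tz":-0.055,"wx":0,"wy":0,"wz":0,"gripper":0},{"tx":0,"ty":0,"tz":-0.055,"wx":0,"wy":0,"wz":0,"gripper":0},{"tx":0,"ty":0,"tz":-0.055,"wx":0,"wy":0,"wz":0,"gripper":1},{"tx":0,"ty":0,"tz":-0.055,"wx":0,"wy":0,"wz":0,"gripper":1},{"tx":0,"ty":0,"tz":-0.055,"wx":0,"wy":0,"wz":0,"gripper":1},{"tx":0,"ty":0,"tz":-0.055,"wx":0,"wy":0,"wz":0,"gripper":1},{"tx":0,"ty":0,"tz":-0.055,"wx":0,"wy":0,"wz":0,"gripper":1},{"tx":0,"ty":0,"tz":-0.055,"wx":0,"wy":0,"wz":0,"gripper":1}]' 32 >/dev/null; python3 guard.py base 1;  python3 -m jog '[{"tx":0,"ty":0,"tz":0,"wx":0,"wy":0,"wz":-3,"gripper":1},{"tx":0,"ty":0,"tz":0,"wx":0,"wy":0,"wz":-6,"gripper":1},{"tx":0,"ty":0,"tz":0,"wx":0,"wy":0,"wz":-9,"gripper":1},{"tx":0,"ty":0,"tz":0,"wx":0,"wy":0,"wz":-12,"gripper":1},{"tx":0,"ty":0,"tz":0,"wx":0,"wy":0,"wz":-15,"gripper":1},{"tx":0,"ty":0,"tz":0,"wx":0,"wy":0,"wz":-18,"gripper":1},{"tx":0,"ty":0,"tz":0,"wx":0,"wy":0,"wz":-20,"gripper":1},{"tx":0,"ty":0,"tz":0,"wx":0,"wy":0,"wz":-22,"gripper":1},{"tx":0,"ty":0,"tz":0,"wx":0,"wy":0,"wz":-22,"gripper":1}]' 32 >/dev/null;  python3 guard.py x 0.16; python3 - <<'E'
from meas import *
im=eyes.grab_frame("side"); print(tabs("side",im,2))
cv2.imwrite("pics/k2r2.png",cv2.resize(im[190:290,245:375,::-1],None,fx=6,fy=6,interpolation=cv2.INTER_CUBIC))
E
```

```text
20.68 tcp [0.4919 0.0757 0.3316] yaw_y 45.1 tilt [0.0021 0.0001] F [-0.5 -2.3  7.2] M [-0.59 -0.02  0.08] gap 0.0137 q7 [-0.54  0.43  0.42  2.   -0.26  0.75  0.82]
   rise 0.0
21.43 tcp [0.4918 0.0757 0.3316] yaw_y 23.0 tilt [ 0.0018 -0.0002] F [-1.  -2.7  7.8] M [-0.67  0.07  0.32] gap 0.0134 q7 [-0.62  0.45  0.54  2.01 -0.33  0.76  0.52]
   rise 0.24
[(-12, 74), (-8, 72), (-4, 73), (0, 76), (4, 89), (8, 87), (12, 91), (16, 111), (20, 148), (24, 181), (28, 195), (32, 202), (36, 202), (40, 203), (44, 204), (48, 204), (52, 202)]
```

View pics/k2r2.png

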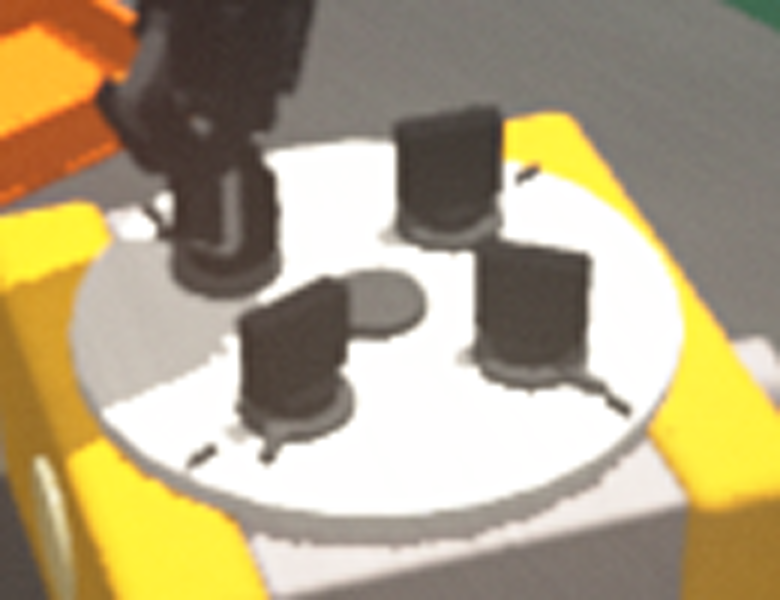

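Tab 2 is only partly visible at about (155,215), near its rib; by the turn made it is about 9° short. I turn 7° more, release and go over knob 1.

```bash
python3 -m jog '[{"tx":0,"ty":0,"tz":0,"wx":0,"wy":0,"wz":-2,"gripper":1},{"tx":0,"ty":0,"tz":0,"wx":0,"wy":0,"wz":-4,"gripper":1},{"tx":0,"ty":0,"tz":0,"wx":0,"wy":0,"wz":-7,"gripper":1},{"tx":0,"ty":0,"tz":0,"wx":0,"wy":0,"wz":-7,"gripper":1}]' 32 >/dev/null;  python3 guard.py x 0.16; python3 -m jog '[{"tx":0,"ty":0,"tz":0,"wx":0,"wy":0,"wz":0,"gripper":0},{"tx":0,"ty":0,"tz":0,"wx":0,"wy":0,"wz":0,"gripper":0},{"tx":0,"ty":0,"tz":0,"wx":0,"wy":0,"wz":0,"gripper":0},{"tx":0,"ty":0,"tz":0.03,"wx":0,"wy":0,"wz":0,"gripper":0},{"tx":0,"ty":0,"tz":0.055,"wx":0,"wy":0,"wz":0,"gripper":0},{"tx":0.03,"ty":-0.01,"tz":0.055,"wx":0,"wy":0,"wz":7,"gripper":0},{"tx":0.055,"ty":-0.02,"tz":0.055,"wx":0,"wy":0,"wz":14,"gripper":0},{"tx":0.081,"ty":-0.034,"tz":0.055,"wx":0,"wy":0,"wz":21,"gripper":0},{"tx":0.081,"ty":-0.034,"tz":0.055,"wx":0,"wy":0,"wz":28,"gripper":0},{"tx":0.081,"ty":-0.034,"tz":0.055,"wx":0,"wy":0,"wz":35,"gripper":0},{"tx":0.081,"ty":-0.034,"tz":0.055,"wx":0,"wy":0,"wz":42,"gripper":0},{"tx":0.081,"ty":-0.034,"tz":0.055,"wx":0,"wy":0,"wz":46,"gripper":0},{"tx":0.081,"ty":-0.034,"tz":0.055,"wx":0,"wy":0,"wz":46,"gripper":0},{"tx":0.081,"ty":-0.034,"tz":0.055,"wx":0,"wy":0,"wz":46,"gripper":0}]' 30 >/dev/null; python3 guard.py base 1; python3 - <<'E'
from meas import *
for n in ("top","side"):
    im=eyes.grab_frame(n)
    for k in (2,): print(n,k,tabs(n,im,k))
E
```

```text
21.82 tcp [0.4918 0.0757 0.3316] yaw_y 15.9 tilt [ 0.0018 -0.0001] F [-0.9 -2.5  8.2] M [-0.66  0.17  0.39] gap 0.0133 q7 [-0.64  0.46  0.58  2.01 -0.36  0.77  0.42]
   rise 0.3
22.98 tcp [0.5723 0.0419 0.3856] yaw_y 61.9 tilt [-0.0003  0.0003] F [ 0.2 -0.   0.5] M [0.01 0.01 0.04] gap 0.0425 q7 [-0.4   0.47  0.37  1.75 -0.2   0.97  1.13]
   rise 0.0
top 2 [(-12, 142), (-8, 142), (-4, 143), (0, 143), (4, 142), (8, 143), (12, 142), (16, 142), (20, 142), (24, 142), (28, 140), (32, 140), (36, 141), (40, 141), (44, 141), (48, 140), (52, 141)]
side 2 [(-12, 69), (-8, 69), (-4, 69), (0, 72), (4, 81), (8, 110), (12, 182), (16, 240), (20, 250), (24, 251), (28, 242), (32, 235), (36, 223), (40, 210), (44, 205), (48, 202), (52, 202)]
```

```bash
python3 -m jog '[{"tx":-0.03,"ty":-0.012,"tz":0,"wx":0,"wy":0,"wz":7,"gripper":0},{"tx":-0.06,"ty":-0.024,"tz":0,"wx":0,"wy":0,"wz":14,"gripper":0},{"tx":-0.09,"ty":-0.036,"tz":0,"wx":0,"wy":0,"wz":21,"gripper":0},{"tx":-0.115,"ty":-0.048,"tz":0,"wx":0,"wy":0,"wz":27,"gripper":0},{"tx":-0.115,"ty":-0.048,"tz":0,"wx":0,"wy":0,"wz":27,"gripper":0},{"tx":-0.115,"ty":-0.048,"tz":0,"wx":0,"wy":0,"wz":27,"gripper":0}]' 30 >/dev/null; python3 guard.py base 1; python3 - <<'E'
from meas import *
for n in ("top","side"):
    im=eyes.grab_frame(n)
    for k in (1,2,3,4): print(n,k,tabs(n,im,k))
E
```

```text
23.58 tcp [ 0.4565 -0.0066  0.3862] yaw_y 88.9 tilt [0.0005 0.0005] F [ 0.2 -0.2 -0.1] M [-0.   -0.02  0.03] gap 0.0427 q7 [-0.3   0.28  0.27  2.02 -0.1   0.85  1.58]
   rise 0.0
top 1 [(-12, 157), (-8, 147), (-4, 223), (0, 253), (4, 255), (8, 255), (12, 255), (16, 255), (20, 237), (24, 156), (28, 139), (32, 147), (36, 202), (40, 248), (44, 242), (48, 218), (52, 213)]
top 2 [(-12, 255), (-8, 250), (-4, 203), (0, 143), (4, 140), (8, 181), (12, 255), (16, 255), (20, 255), (24, 255), (28, 255), (32, 255), (36, 255), (40, 255), (44, 254), (48, 255), (52, 255)]
top 3 [(-12, 133), (-8, 132), (-4, 133), (0, 135), (4, 134), (8, 134), (12, 134), (16, 134), (20, 134), (24, 134), (28, 134), (32, 135), (36, 135), (40, 135), (44, 134), (48, 134), (52, 134)]
top 4 [(-12, 152), (-8, 150), (-4, 150), (0, 147), (4, 147), (8, 147), (12, 146), (16, 145), (20, 144), (24, 142), (28, 142), (32, 141), (36, 139), (40, 136), (44, 136), (48, 136), (52, 135)]
side 1 [(-12, 255), (-8, 254), (-4, 225), (0, 158), (4, 94), (8, 64), (12, 64), (16, 65), (20, 67), (24, 67), (28, 65), (32, 65), (36, 66), (40, 65), (44, 64), (48, 64), (52, 65)]
side 2 [(-12, 69), (-8, 69), (-4, 73), (0, 78), (4, 91), (8, 117), (12, 184), (16, 243), (20, 254), (24, 255), (28, 255), (32, 255), (36, 255), (40, 255), (44, 255), (48, 255), (52, 255)]
side 3 [(-12, 204), (-8, 205), (-4, 205), (0, 205), (4, 206), (8, 206), (12, 208), (16, 207), (20, 188), (24, 135), (28, 97), (32, 91), (36, 112), (40, 159), (44, 194), (48, 201), (52, 201)]
side 4 [(-12, 234), (-8, 185), (-4, 129), (0, 117), (4, 129), (8, 171), (12, 222), (16, 251), (20, 255), (24, 255), (28, 255), (32, 255), (36, 255), (40, 255), (44, 255), (48, 255), (52, 255)]
```

Tab 2 is within 2° of its rib, so step 3 is met. Now knob 3 in the second round.

```bash
python3 -m jog '[{"tx":0,"ty":0.001,"tz":-0.025,"wx":0,"wy":0,"wz":0,"gripper":0},{"tx":0,"ty":0.001,"tz":-0.045,"wx":0,"wy":0,"wz":0,"gripper":0},{"tx":0,"ty":0.001,"tz":-0.055,"wx":0,"wy":0,"wz":0,"gripper":0},{"tx":0,"ty":0.001,"tz":-0.055,"wx":0,"wy":0,"wz":0,"gripper":0},{"tx":0,"ty":0.001,"tz":-0.055,"wx":0,"wy":0,"wz":0,"gripper":1},{"tx":0,"ty":0.001,"tz":-0.055,"wx":0,"wy":0,"wz":0,"gripper":1},{"tx":0,"ty":0.001,"tz":-0.055,"wx":0,"wy":0,"wz":0,"gripper":1},{"tx":0,"ty":0.001,"tz":-0.055,"wx":0,"wy":0,"wz":0,"gripper":1},{"tx":0,"ty":0.001,"tz":-0.055,"wx":0,"wy":0,"wz":0,"gripper":1},{"tx":0,"ty":0.001,"tz":-0.055,"wx":0,"wy":0,"wz":0,"gripper":1}]' 32 >/dev/null; python3 guard.py base 1;  python3 -m jog '[{"tx":0,"ty":0,"tz":0,"wx":0,"wy":0,"wz":-3,"gripper":1},{"tx":0,"ty":0,"tz":0,"wx":0,"wy":0,"wz":-6,"gripper":1},{"tx":0,"ty":0,"tz":0,"wx":0,"wy":0,"wz":-9,"gripper":1},{"tx":0,"ty":0,"tz":0,"wx":0,"wy":0,"wz":-12,"gripper":1},{"tx":0,"ty":0,"tz":0,"wx":0,"wy":0,"wz":-15,"gripper":1},{"tx":0,"ty":0,"tz":0,"wx":0,"wy":0,"wz":-18,"gripper":1},{"tx":0,"ty":0,"tz":0,"wx":0,"wy":0,"wz":-20,"gripper":1},{"tx":0,"ty":0,"tz":0,"wx":0,"wy":0,"wz":-22,"gripper":1},{"tx":0,"ty":0,"tz":0,"wx":0,"wy":0,"wz":-22,"gripper":1}]' 32 >/dev/null;  python3 guard.py x 0.16; python3 - <<'E'
from meas import *
im=eyes.grab_frame("side"); print(tabs("side",im,3))
E
```

```text
24.52 tcp [ 0.4579 -0.005   0.3313] yaw_y 89.1 tilt [0.0021 0.0002] F [1.9 0.  2.5] M [-0.04 -0.43  0.13] gap 0.0136 q7 [-0.28  0.36  0.25  2.09 -0.14  0.7   1.62]
   rise 0.0
25.27 tcp [ 0.4579 -0.0051  0.3313] yaw_y 67.0 tilt [ 0.002  -0.0001] F [ 2.2 -2.   5.8] M [-0.24 -0.48  0.33] gap 0.0136 q7 [-0.36  0.37  0.36  2.1  -0.2   0.7   1.3 ]
   rise 0.2
[(-12, 206), (-8, 204), (-4, 189), (0, 154), (4, 110), (8, 92), (12, 90), (16, 110), (20, 157), (24, 192), (28, 202), (32, 201), (36, 200), (40, 202), (44, 201), (48, 201), (52, 200)]
```

```bash
python3 -m jog '[{"tx":0,"ty":0,"tz":0,"wx":0,"wy":0,"wz":-3,"gripper":1},{"tx":0,"ty":0,"tz":0,"wx":0,"wy":0,"wz":-6,"gripper":1},{"tx":0,"ty":0,"tz":0,"wx":0,"wy":0,"wz":-8,"gripper":1},{"tx":0,"ty":0,"tz":0,"wx":0,"wy":0,"wz":-8,"gripper":1}]' 32 >/dev/null;  python3 guard.py x 0.16; python3 -m jog '[{"tx":0,"ty":0,"tz":0,"wx":0,"wy":0,"wz":0,"gripper":0},{"tx":0,"ty":0,"tz":0,"wx":0,"wy":0,"wz":0,"gripper":0},{"tx":0,"ty":0,"tz":0,"wx":0,"wy":0,"wz":0,"gripper":0},{"tx":0,"ty":0,"tz":0.03,"wx":0,"wy":0,"wz":0,"gripper":0},{"tx":0,"ty":0,"tz":0.055,"wx":0,"wy":0,"wz":0,"gripper":0},{"tx":0.03,"ty":0.012,"tz":0.055,"wx":0,"wy":0,"wz":3,"gripper":0},{"tx":0.06,"ty":0.024,"tz":0.055,"wx":0,"wy":0,"wz":3,"gripper":0},{"tx":0.09,"ty":0.036,"tz":0.055,"wx":0,"wy":0,"wz":3,"gripper":0},{"tx":0.115,"ty":0.047,"tz":0.055,"wx":0,"wy":0,"wz":3,"gripper":0},{"tx":0.115,"ty":0.047,"tz":0.055,"wx":0,"wy":0,"wz":3,"gripper":0},{"tx":0.115,"ty":0.047,"tz":0.055,"wx":0,"wy":0,"wz":3,"gripper":0}]' 30 >/dev/null; python3 guard.py base 1; python3 - <<'E'
from meas import *
for n in ("top","side"):
    im=eyes.grab_frame(n)
    for k in (3,): print(n,k,tabs(n,im,k))
E
```

```text
25.65 tcp [ 0.4579 -0.0051  0.3313] yaw_y 59.0 tilt [ 0.002  -0.0001] F [ 2.  -0.9  5.7] M [-0.25 -0.38  0.43] gap 0.0136 q7 [-0.38  0.38  0.4   2.1  -0.22  0.7   1.19]
   rise 0.3
26.57 tcp [0.573  0.0427 0.3847] yaw_y 62.2 tilt [-0.0015 -0.0004] F [ 0.1  0.6 -0.2] M [-0.04  0.04  0.01] gap 0.0427 q7 [-0.42  0.47  0.4   1.75 -0.22  0.97  1.15]
   rise 0.0
top 3 [(-12, 243), (-8, 245), (-4, 187), (0, 141), (4, 141), (8, 233), (12, 254), (16, 255), (20, 255), (24, 255), (28, 255), (32, 255), (36, 255), (40, 255), (44, 255), (48, 255), (52, 255)]
side 3 [(-12, 198), (-8, 175), (-4, 149), (0, 127), (4, 120), (8, 146), (12, 216), (16, 252), (20, 255), (24, 255), (28, 255), (32, 255), (36, 255), (40, 255), (44, 255), (48, 255), (52, 255)]
```

```bash
python3 -m jog '[{"tx":0,"ty":0,"tz":-0.025,"wx":0,"wy":0,"wz":0,"gripper":0},{"tx":0,"ty":0,"tz":-0.045,"wx":0,"wy":0,"wz":0,"gripper":0},{"tx":0,"ty":0,"tz":-0.055,"wx":0,"wy":0,"wz":0,"gripper":0},{"tx":0,"ty":0,"tz":-0.055,"wx":0,"wy":0,"wz":0,"gripper":0},{"tx":0,"ty":0,"tz":-0.055,"wx":0,"wy":0,"wz":0,"gripper":1},{"tx":0,"ty":0,"tz":-0.055,"wx":0,"wy":0,"wz":0,"gripper":1},{"tx":0,"ty":0,"tz":-0.055,"wx":0,"wy":0,"wz":0,"gripper":1},{"tx":0,"ty":0,"tz":-0.055,"wx":0,"wy":0,"wz":0,"gripper":1},{"tx":0,"ty":0,"tz":-0.055,"wx":0,"wy":0,"wz":0,"gripper":1},{"tx":0,"ty":0,"tz":-0.055,"wx":0,"wy":0,"wz":0,"gripper":1}]' 32 >/dev/null; python3 guard.py base 1;  python3 -m jog '[{"tx":0,"ty":0,"tz":0,"wx":0,"wy":0,"wz":-3,"gripper":1},{"tx":0,"ty":0,"tz":0,"wx":0,"wy":0,"wz":-6,"gripper":1},{"tx":0,"ty":0,"tz":0,"wx":0,"wy":0,"wz":-9,"gripper":1},{"tx":0,"ty":0,"tz":0,"wx":0,"wy":0,"wz":-12,"gripper":1},{"tx":0,"ty":0,"tz":0,"wx":0,"wy":0,"wz":-15,"gripper":1},{"tx":0,"ty":0,"tz":0,"wx":0,"wy":0,"wz":-18,"gripper":1},{"tx":0,"ty":0,"tz":0,"wx":0,"wy":0,"wz":-20,"gripper":1},{"tx":0,"ty":0,"tz":0,"wx":0,"wy":0,"wz":-20,"gripper":1}]' 32 >/dev/null;  python3 guard.py x 0.16; python3 - <<'E'
from meas import *
im=eyes.grab_frame("side"); print(tabs("side",im,1))
cv2.imwrite("pics/k1r2.png",cv2.resize(im[190:290,245:375,::-1],None,fx=6,fy=6,interpolation=cv2.INTER_CUBIC))
E
```

```text
27.5 tcp [0.5727 0.0418 0.3318] yaw_y 62.1 tilt [0.0017 0.0001] F [-1.4 -1.   7.3] M [-0.2   0.33  0.37] gap 0.0139 q7 [-0.4   0.53  0.37  1.81 -0.25  0.84  1.18]
   rise 0.0
28.17 tcp [0.5726 0.0418 0.3318] yaw_y 42.0 tilt [ 0.0016 -0.0001] F [-1.7  0.1  7.4] M [-0.16  0.43  0.38] gap 0.0138 q7 [-0.46  0.55  0.48  1.82 -0.32  0.85  0.9 ]
   rise 0.01
[(-12, 255), (-8, 250), (-4, 213), (0, 127), (4, 76), (8, 63), (12, 63), (16, 66), (20, 77), (24, 110), (28, 125), (32, 112), (36, 81), (40, 71), (44, 71), (48, 70), (52, 70)]
```

View pics/k1r2.png

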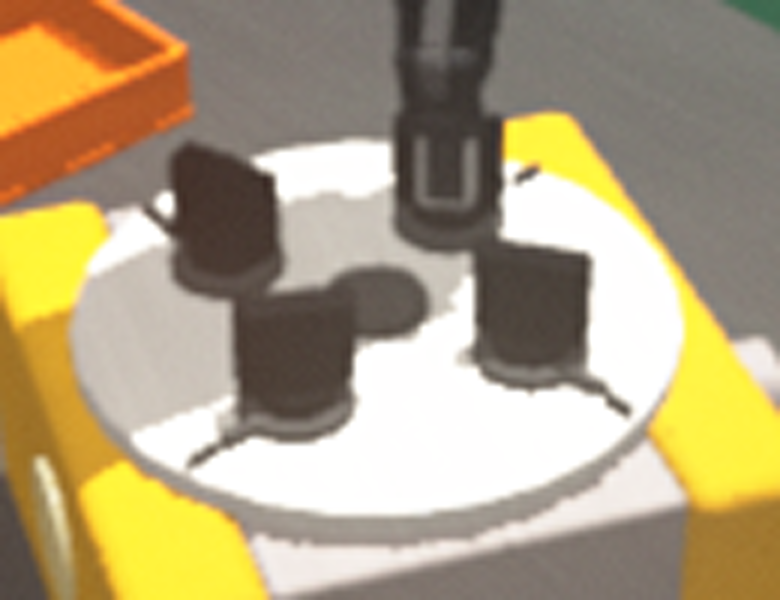

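Tabs 3 and 4 line up with their ribs in the picture, near (225,445) and (600,390). Tab 1 is hidden behind the finger at about (450,190). By turn and moment it is about 7° short, so I add 5°, release and look.

```bash
python3 -m jog '[{"tx":0,"ty":0,"tz":0,"wx":0,"wy":0,"wz":-2,"gripper":1},{"tx":0,"ty":0,"tz":0,"wx":0,"wy":0,"wz":-5,"gripper":1},{"tx":0,"ty":0,"tz":0,"wx":0,"wy":0,"wz":-5,"gripper":1}]' 32 >/dev/null;  python3 guard.py x 0.16; python3 -m jog '[{"tx":0,"ty":0,"tz":0,"wx":0,"wy":0,"wz":0,"gripper":0},{"tx":0,"ty":0,"tz":0,"wx":0,"wy":0,"wz":0,"gripper":0},{"tx":0,"ty":0,"tz":0,"wx":0,"wy":0,"wz":0,"gripper":0},{"tx":0,"ty":0,"tz":0.03,"wx":0,"wy":0,"wz":0,"gripper":0},{"tx":0,"ty":0,"tz":0.055,"wx":0,"wy":0,"wz":0,"gripper":0},{"tx":-0.03,"ty":-0.02,"tz":0.07,"wx":0,"wy":0,"wz":0,"gripper":0},{"tx":-0.05,"ty":-0.05,"tz":0.07,"wx":0,"wy":0,"wz":0,"gripper":0},{"tx":-0.05,"ty":-0.09,"tz":0.07,"wx":0,"wy":0,"wz":0,"gripper":0},{"tx":-0.05,"ty":-0.13,"tz":0.07,"wx":0,"wy":0,"wz":0,"gripper":0},{"tx":-0.05,"ty":-0.17,"tz":0.07,"wx":0,"wy":0,"wz":0,"gripper":0},{"tx":-0.05,"ty":-0.21,"tz":0.07,"wx":0,"wy":0,"wz":0,"gripper":0},{"tx":-0.05,"ty":-0.25,"tz":0.07,"wx":0,"wy":0,"wz":0,"gripper":0},{"tx":-0.05,"ty":-0.25,"tz":0.07,"wx":0,"wy":0,"wz":0,"gripper":0},{"tx":-0.05,"ty":-0.25,"tz":0.07,"wx":0,"wy":0,"wz":0,"gripper":0}]' 30 >/dev/null; python3 guard.py base 1; python3 - <<'E'
from meas import *
for n in ("top","side"):
    im=eyes.grab_frame(n); cv2.imwrite(f"pics/end_{n}.png",im[:,:,::-1])
    for k in (1,2,3,4): print(n,k,tabs(n,im,k)[:9])
im=cv2.imread("pics/end_top.png"); cv2.imwrite("pics/endz.png",cv2.resize(im[200:320,250:375],None,fx=4.8,fy=4.8,interpolation=cv2.INTER_CUBIC))
E
```

```text
28.47 tcp [0.5727 0.0418 0.3319] yaw_y 36.9 tilt [0.0017 0.    ] F [-2.5 -0.4  7.7] M [-0.21  0.37  0.44] gap 0.014 q7 [-0.48  0.55  0.5   1.82 -0.34  0.86  0.83]
   rise 0.06
29.63 tcp [ 0.5215 -0.211   0.4007] yaw_y 36.7 tilt [-0.0001 -0.0011] F [0.1 0.2 0.1] M [ 0.01  0.05 -0.  ] gap 0.0425 q7 [-0.07  0.46  0.56  1.76 -0.29  1.    1.24]
   rise 0.0
top 1 [(-12, 253), (-8, 251), (-4, 210), (0, 115), (4, 115), (8, 126), (12, 201), (16, 243), (20, 253)]
top 2 [(-12, 253), (-8, 236), (-4, 173), (0, 115), (4, 110), (8, 154), (12, 250), (16, 253), (20, 253)]
top 3 [(-12, 248), (-8, 226), (-4, 152), (0, 113), (4, 113), (8, 208), (12, 248), (16, 253), (20, 253)]
top 4 [(-12, 253), (-8, 253), (-4, 162), (0, 114), (4, 111), (8, 121), (12, 189), (16, 252), (20, 253)]
side 1 [(-12, 248), (-8, 203), (-4, 128), (0, 88), (4, 79), (8, 80), (12, 78), (16, 79), (20, 79)]
side 2 [(-12, 87), (-8, 88), (-4, 91), (0, 94), (4, 106), (8, 132), (12, 194), (16, 246), (20, 254)]
side 3 [(-12, 210), (-8, 188), (-4, 163), (0, 142), (4, 135), (8, 160), (12, 224), (16, 254), (20, 255)]
side 4 [(-12, 236), (-8, 193), (-4, 139), (0, 124), (4, 138), (8, 178), (12, 229), (16, 252), (20, 255)]
```

View pics/endz.png

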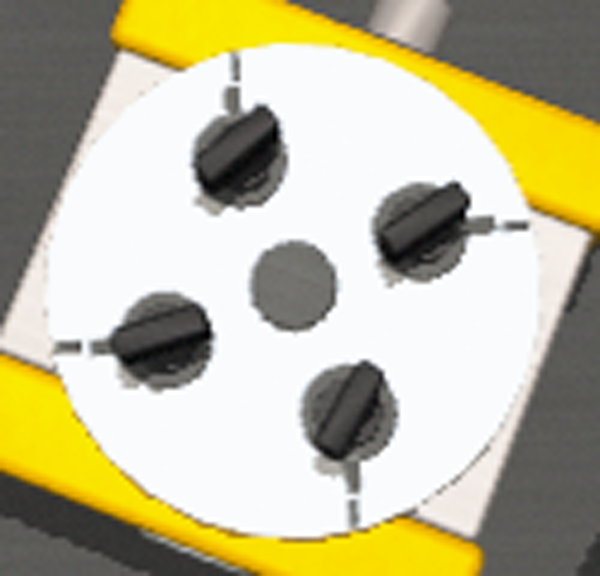

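The top view shows all four tabs pointing at their ribs, at (235,70), (68,347), (352,512) and (515,226). The hand is clear of everything.

```bash
python3 -c "from bench import job_done; print(job_done())"
```

```text
the job is handed in; nothing more can be done
None
```

All four knobs are tightened crosswise in two rounds (1-3 then 2-4, then 4-2 and 3-1). Each tab is within about 4° of its rib, against a 9° limit, and the job was handed in at about 30 s; the hand-in gave no verdict.

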